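# Change over the garage air outlets by pushing the valve levers

## Task

Change the air over to the hose nozzle: first shut the valve of the outlet with the round filter bowl by pushing its lever round until it stands square across the pipe, then open the valve of the outlet with the slim ribbed nozzle by pushing its lever round until it lies in line with the pipe. Push each lever gently from one side with a fingertip, never taking it between the fingers or forcing it hard against its stop, and leave the loose things on the bench where they are.

Things in the scene. Friction and masses are not known exactly. Their poses are not given: they have to be found in the camera images.
- bowl_valve: Fixed bench air outlet; ends in an upright round aluminium filter bowl, 60 mm across and 66 mm tall, 118 mm from the pivot. Origin on the table straight below the lever's pivot (pivot axis = body z). Steel pipe 22 mm thick along body x, centre 45 mm up, inlet collar (30 mm) at x = -118 mm, outlet to +x; valve barrel under the pivot, top at 64 mm; foot plate 110 x 75 x 12 mm.
- nozzle_valve: Fixed bench air outlet; ends in a slim ribbed steel hose nozzle, 22 mm thick tapering to 14 mm, its tip 146 mm from the pivot. Origin on the table straight below the lever's pivot (pivot axis = body z). Steel pipe 22 mm thick along body x, centre 45 mm up, inlet collar (30 mm) at x = -118 mm, outlet to +x; valve barrel under the pivot, top at 64 mm; foot plate 110 x 75 x 12 mm.
- bowl_lever (a joint): bowl_valve's lever angle, rad, anticlockwise from above. 0: open, in line with the pipe, arm to body -x (inlet). 1.571: shut, square to the pipe, arm to body -y. Stops at -0.10 and 1.67. Friction 0.28 N m (3 to 4 N at 85 mm), no spring, stays where left. Starts open or partly open, -0.1 to 0.45.
- nozzle_lever (a joint): nozzle_valve's lever angle, rad, anticlockwise from above. 0: open, in line with the pipe, arm to body -x (inlet). 1.571: shut, square to the pipe, arm to body -y. Stops at -0.10 and 1.67. Friction 0.28 N m (3 to 4 N at 85 mm), no spring, stays where left. Starts shut or nearly shut, 1.2 to 1.65.
- bowl_lever_arm (a point): Centre line of bowl_valve's lever arm, 85 mm from the pivot, mid-thickness, 88 mm above the table; turns with the lever, its -x outward along the arm. Black flat bar 16 mm wide, 8 mm thick (84 to 92 mm up), reaching 112 mm from the pivot; below it only the pipe (top 56 mm, collar 60 mm).
- nozzle_lever_arm (a point): Centre line of nozzle_valve's lever arm, 85 mm from the pivot, mid-thickness, 88 mm above the table; turns with the lever, its -x outward along the arm. Black flat bar 16 mm wide, 8 mm thick (84 to 92 mm up), reaching 112 mm from the pivot; below it only the pipe (top 56 mm, collar 60 mm).
- flashlight: Loose black flashlight lying between the outlets, 132 mm long, 38 mm thick; origin under its middle, its x axis along it. Bystander.
- pick: Loose stainless pick tool lying on the table, 172 mm long along its x, 12 mm high; origin under its middle. Bystander.
- funnel: Loose orange funnel standing mouth down, 104 mm across, 110 mm high; origin at the centre of its underside. Bystander.
- sleeve_a: Loose cardboard wiper refill sleeve, 25 x 260 x 14 mm, long side along its y; origin under its middle. Bystander.
- sleeve_b: Second wiper refill sleeve, the same. Bystander.
- pail: Loose empty white pail, 204 mm across the rim, 180 mm high, behind the outlets; origin under its middle. Bystander.
- can: Loose upright can, 66 mm across, 120 mm high; origin under its middle. Bystander.

How it is judged:
By the outcome, as a careful person would: the job done as asked, in the order asked, and still so for the second after the job is handed in, with the robot touching nothing.
It also fails if it takes over 64 s, if anything falls off the work surface, if the arm or the gripper's body presses on something with over 40 N, if the wrist force passes 120 N, or if a joint passes its speed limit or range.

## Robot

A 7-joint arm with a two-finger parallel gripper is mounted at the origin on the work surface. World frame = base frame: x ahead of the robot, y to its left, z up, the work surface at z = 0. Lengths are in m, angles in rad, forces in N, time in s.
With the tool pointing down it reaches from about 0.4 to 0.75 m from the base axis. Payload 19.5 kg.
Tool frame: the origin (TCP) lies midway between the tips of the shut fingers; the grasp point (between the pads) lies 19 mm behind it; x points along the fingers, y is the direction in which the jaws open and shut, and the axes are right-handed (so a half turn about x gives the same grasp; the last joint's range is limited). The gripper opens to 85 mm and grips with 20 to 120 N. Pads are 22 mm wide; open, the fingers measure 114 mm over their backs; the gripper's body (76 mm by 85 mm) begins 54 mm behind the grasp point. The pads swing forward as they close: fully open they stand 13 mm farther back than shut.
Start: joints at [1.123, 0.707, -0.028, 1.485, 0.022, 0.951, -0.075], TCP at [0.227, -0.528, 0.192] pointing down, gripper open.
Joint ranges: [-2.71, 2.71], [-0.32, 2.16], [-1.57, 1.52], [0, 2.45], [-1.46, 4.6], [0, 2.02], [-2.83, 2.83]. Speed limits (rad/s): [1.89, 1.89, 2.57, 2.57, 3.01, 3.01, 3.01].

## Interface

Orientations are given as a unit quaternion [x, y, z, w].
In Python, from plant import * gives the robot as it stands.
- The arm moves only by the tool servo_tool, never from a script. Its argument "increments" is a list of rows, each an object with "delta_pos": the shift along the tool's x, y, z in m, a list of three; "rotation": the turn, a rotation vector about the tool's x, y, z in rad, a list of three; "claw": the finger opening in m, from 0 to 0.0854. In form: [{"delta_pos": [x, y, z], "rotation": [wx, wy, wz], "claw": claw}, ...]. A call has 1 to 20 rows; each row is the pose to reach, as a shift and turn from the pose commanded when the call began, along the tool's axes at that moment; what a row does not reach only later rows make up. A row lasts 1/10 s, in which the tool goes at most 50 mm and 8.59 degrees, less where a joint would pass 70% of its speed; a pose out of reach is approached as far as the arm can. A call with a gripper value outside its range is refused whole. The fingers move at their own pace and stop on an object; "force" is the grip in N (left out, the last holds). Time passes only in rows, so rows that repeat a pose let the fingers close. It gives the time, the measured TCP pose, the force and the opening at its end, in the units of the state.
- get_obs(): the state, without advancing time (a new reading comes with each control period).
- capture(name): name is "scene" or "side" or "wrist"; returns (picture, depth): 400x640x3 uint8, red, green, blue; 400x640 float32, m along the optical axis (not along the pixel's ray), 0 where there is no reading.
- camera_model(name): a dict with "intrinsics" (3x3 intrinsics, pixels), "dist_coeffs" ([k1, k2, p1, p2, k3] as OpenCV has them; the pictures are not rectified), "rvec" (rotation vector, rad) and "tvec" (3), from world to camera coordinates, as OpenCV has them. Camera axes: x right, y down, z forward; pixel columns grow to the right and rows downward; lengths in m; the calibration is good to about 2 mm. A picture is of the moment at which its call begins: read the wrist's pose just before it. camera_model takes no time and is no camera call; for the wrist camera it gives the pose at the moment of the call.
- job_done(): hands the job in, once; it reports no verdict.
The state is a dict: "t": time; "qpos": joint angles; "dq": joint speeds; "effort": joint torques, N m; "tool_pos": TCP position; "eef_rot": TCP orientation; "contact_force": force on the tool from outside, world axes, zero at the start; "moment": the same for the moment, N m; "opening": opening from 0.0 (shut) to 1.0 (fully open).
Only numpy, scipy, OpenCV 4.12 (cv2) and the standard library are available. Lean on these libraries where they do the work, as an engineer would, in place of code of your own. Each camera call takes 0.05 s, during which the arm holds its last target.

## Working session

There is one attempt and no reset: what is moved stays moved. The work goes in short steps, Python scripts to look and compute and a tool call to move; the robot and the scene stay as the last step left them, time stands still between calls to the robot, and variables do not carry over. Pictures are saved under pics/ and viewed, and the job is handed in when it is done.

Besides the shell and the picture viewer there is one more tool, called after "Request:" by a JSON object that holds its "api" and its "payload". servo_tool: Moves the arm, as the interface text tells. Its arguments: {"type":"object","properties":{"increments":{"type":"array"},"force":{"type":"number"}},"required":["increments"]}

```bash
mkdir -p pics; cat > h.py <<'E'
from plant import *
import numpy as np, cv2
from scipy.spatial.transform import Rotation as R
def snap(n,f):
    m=camera_model(n); p,d=capture(n)
    cv2.imwrite(f'pics/{f}.png',p[:,:,::-1]); np.savez(f'pics/{f}.npz',p=p,d=d,K=m['intrinsics'],D=m['dist_coeffs'],r=m['rvec'],t=m['tvec'])
    return p,d
def world(f):
    z=np.load(f'pics/{f}.npz'); d=z['d']; h,w=d.shape
    u,v=np.meshgrid(np.arange(w),np.arange(h))
    pts=np.stack([u,v],-1).reshape(-1,1,2).astype(np.float64)
    n=cv2.undistortPoints(pts,np.array(z['K'],float),np.array(z['D'],float)).reshape(h,w,2)
    P=np.concatenate([n*d[...,None],d[...,None]],-1)
    Rm=cv2.Rodrigues(np.array(z['r'],float))[0]
    W=(P-np.array(z['t']).reshape(3))@Rm
    W[d==0]=np.nan
    return W
E
python3 - <<'E'
from h import *
for n in ['scene','side','wrist']: snap(n,n+'0')
o=get_obs(); print({k:np.round(v,3) for k,v in o.items()})
print(R.from_quat(o['eef_rot']).as_matrix().round(3))
E
```

```text
{'t': np.float64(0.15), 'qpos': array([ 1.123,  0.707, -0.028,  1.485,  0.022,  0.951, -0.075]), 'dq': array([-0.   , -0.002, -0.001, -0.002, -0.001, -0.   ,  0.001]), 'effort': array([ 1.0000e-03, -8.8331e+01,  1.2350e+00, -2.3619e+01,  1.7000e-02,
        5.0000e-03,  0.0000e+00]), 'tool_pos': array([ 0.227, -0.528,  0.192]), 'eef_rot': array([-0.693, -0.143,  0.693, -0.142]), 'contact_force': array([-0.157, -0.028, -0.621]), 'moment': array([-0.01 ,  0.018,  0.009]), 'opening': np.float64(1.0)}
[[-0.     0.395 -0.919]
 [ 0.001 -0.919 -0.395]
 [-1.    -0.001  0.   ]]
```

View pics/scene0.png

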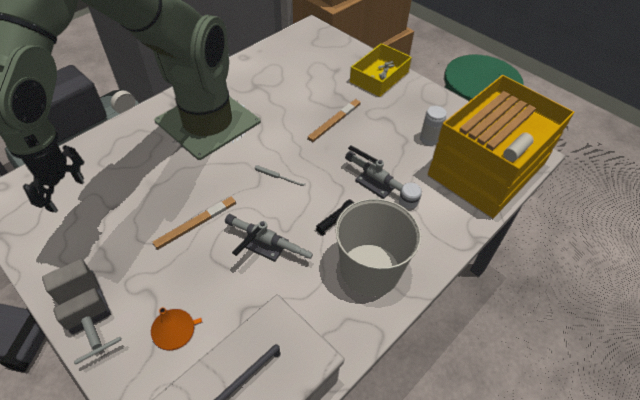

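View pics/side0.png

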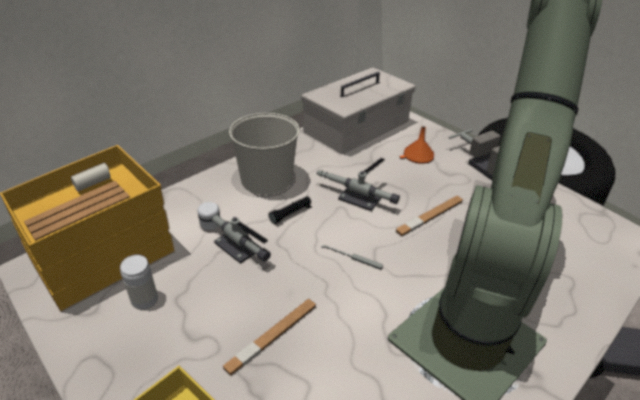

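View pics/wrist0.png

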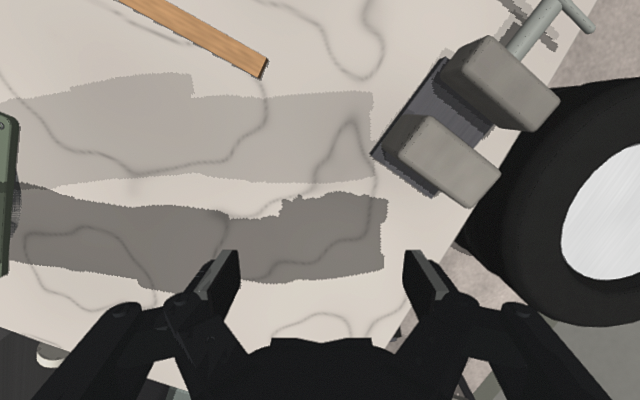

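The scene view shows the bowl valve around (378,178) and the nozzle valve around (262,237). In the side view they are at (235,235) and (360,185). Next I'll build a top-down height map.

```bash
python3 - <<'E'
from h import *
S=0.00125
x0,x1,y0,y1=0.25,0.95,-0.5,0.5
H=int((x1-x0)/S);Wd=int((y1-y0)/S)
P=[];C=[]
for f in ['scene0','side0']:
    W=world(f);z=np.load(f'pics/{f}.npz')
    for (u,v) in ([(378,178),(262,237),(372,163),(245,240)] if f=='scene0' else [(235,235),(360,185)]): print(f,u,v,W[v,u].round(3))
    img=np.zeros((H,Wd),np.float32)
    p=W.reshape(-1,3);c=z['p'].reshape(-1,3)
    ok=np.isfinite(p[:,0])&(p[:,2]>-0.02)&(p[:,2]<0.3);p=p[ok];c=c[ok]
    o=np.argsort(p[:,2]);p=p[o];c=c[o]
    i=((x1-p[:,0])/S).astype(int);j=((y1-p[:,1])/S).astype(int)
    k=(i>=0)&(i<H)&(j>=0)&(j<Wd)
    out=np.zeros((H,Wd,3),np.uint8)
    hm=cv2.applyColorMap((np.clip(p[k,2]/0.13,0,1)*255).astype(np.uint8).reshape(-1,1),cv2.COLORMAP_JET).reshape(-1,3)
    for di in (0,1):
      for dj in (0,1):
        out[np.minimum(i[k]+di,H-1),np.minimum(j[k]+dj,Wd-1)]=hm
    for g in np.arange(-.4,.5,.1): cv2.putText(out,f'{g:.1f}',(int((y1-g)/S),10),0,.35,(255,255,255)); out[:, int((y1-g)/S)]=(255,255,255)
    for g in np.arange(.3,.95,.1): cv2.putText(out,f'{g:.1f}',(0,int((x1-g)/S)),0,.35,(255,255,255)); out[int((x1-g)/S)]=(255,255,255)
    cv2.imwrite(f'pics/top_{f}.png',out)
E
```

```text
scene0 378 178 [0.603 0.185 0.049]
scene0 262 237 [ 0.525 -0.204  0.056]
scene0 372 163 [0.524 0.257 0.001]
scene0 245 240 [ 0.52  -0.254  0.088]
side0 235 235 [0.576 0.211 0.054]
side0 360 185 [ 0.509 -0.181  0.059]
```

View pics/top_scene0.png

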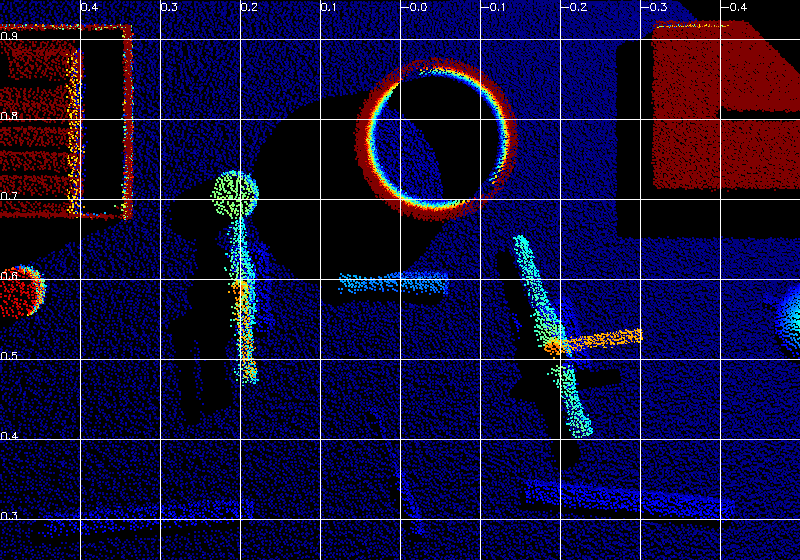

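View pics/top_side0.png

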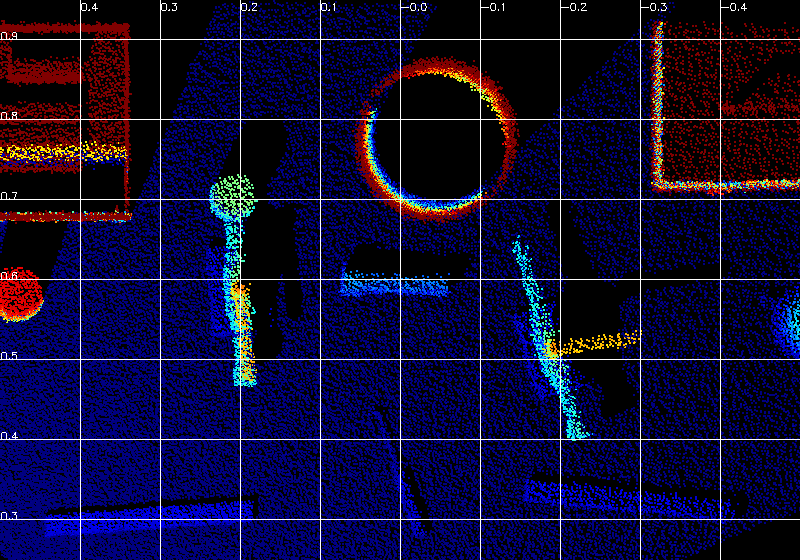

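```bash
cat > fit.py <<'E'
from h import *
from scipy.optimize import least_squares
def fit(files,piv0,end0,lev=(0.083,0.097)):
    P=np.concatenate([world(f).reshape(-1,3) for f in files]); P=P[np.isfinite(P[:,0])]
    c=np.array(piv0); P=P[np.hypot(*(P[:,:2]-c).T)<0.125]
    pipe=P[(P[:,2]>0.046)&(P[:,2]<0.061)]; L=P[(P[:,2]>lev[0])&(P[:,2]<lev[1])]
    a0=np.arctan2(end0[1]-c[1],end0[0]-c[0])
    def ln(Q,a):
        f=lambda p:(-np.sin(p[0])*(Q[:,0]-c[0])+np.cos(p[0])*(Q[:,1]-c[1])-p[1])
        return least_squares(f,[a,0],loss='soft_l1',f_scale=.004).x
    pp=ln(pipe,a0); 
    m=L[:,:2].mean(0)-c; 
    if len(L)>5:
        # lever direction via PCA
        q=cv2.fitLine(L[:,:2].astype(np.float32),cv2.DIST_HUBER,0,.01,.01).ravel()
        v=q[:2]; v=v if v@m>0 else -v
        s=(L[:,:2]-q[2:])@v
        ext=np.percentile(s,[0.5,99.5]); e0=q[2:]+v*ext[0]; e1=q[2:]+v*ext[1]
        la=np.arctan2(v[1],v[0])
        print('lever n',len(L),'ends',e0.round(4),e1.round(4),'len',np.diff(ext).round(4),'ang',round(la,3),'z',L[:,2].mean().round(4))
        th=(la-(pp[0]+np.pi)+np.pi)%(2*np.pi)-np.pi
        print('pipe ang',pp[0].round(3),'off',pp[1].round(4),'n',len(pipe),'lever theta',round(th,3), 'pivot from tip',(e1-0.112*v).round(4))
if __name__=='__main__':
  for files in (['scene0'],['side0'],['scene0','side0']):
    print(files)
    print('bowl');fit(files,(0.59,0.203),(0.705,0.208))
    print('nozzle');fit(files,(0.52,-0.19),(0.65,-0.15))
  W=np.concatenate([world(f).reshape(-1,3) for f in ['scene0','side0']])
  b=W[(np.hypot(W[:,0]-.705,W[:,1]-.208)<.045)&(W[:,2]>.06)]
  print('bowl top',b[:,2].max(),(b[:,:2].max(0)+b[:,:2].min(0))/2,np.ptp(b[:,:2],axis=0))
E
python3 fit.py
```

```text
['scene0']
bowl
lever n 202 ends [0.5993 0.1981] [0.4788 0.1893] len [0.1207] ang -3.069 z 0.0914
pipe ang 0.039 off -0.0096 n 462 lever theta 0.033 pivot from tip [0.5905 0.1974]
nozzle
lever n 276 ends [ 0.5168 -0.1808] [ 0.5329 -0.3018] len [0.1221] ang -1.439 z 0.0919
pipe ang 0.318 off -0.0052 n 611 lever theta 1.385 pivot from tip [ 0.5181 -0.1908]
['side0']
bowl
lever n 264 ends [0.5963 0.2068] [0.476  0.1885] len [0.1218] ang -2.99 z 0.0903
pipe ang 0.101 off 0.005 n 622 lever theta 0.05 pivot from tip [0.5867 0.2053]
nozzle
lever n 165 ends [ 0.5107 -0.1789] [ 0.5297 -0.3011] len [0.1236] ang -1.416 z 0.0892
pipe ang 0.303 off 0.0067 n 475 lever theta 1.423 pivot from tip [ 0.5125 -0.1904]
['scene0', 'side0']
bowl
lever n 466 ends [0.5988 0.202 ] [0.4765 0.1887] len [0.123] ang -3.033 z 0.0908
pipe ang 0.07 off -0.0014 n 1084 lever theta 0.038 pivot from tip [0.5879 0.2009]
nozzle
lever n 441 ends [ 0.5137 -0.1788] [ 0.5323 -0.3018] len [0.1245] ang -1.42 z 0.0909
pipe ang 0.301 off 0.0003 n 1086 lever theta 1.42 pivot from tip [ 0.5155 -0.1911]
bowl top 0.07250738899308296 [0.70617161 0.20766924] [0.05872135 0.05802898]
```

Bowl valve: pivot about (0.588, 0.201), pipe yaw about 0.06, lever about 0.04. Nozzle valve: pivot about (0.5155, -0.1905), pipe yaw about 0.303, lever about 1.42. Sizes and heights agree with the given data. I'll move above the bowl lever's far (+y) side with the fingers shut and the tool z axis turned to the push direction.

Request:
{"api": "servo_tool", "payload": {"increments": [{"delta_pos":[-0.058,-0.02,-0.045],"rotation":[-0.1,0,0],"claw":0},{"delta_pos":[-0.058,-0.04,-0.09],"rotation":[-0.2,0,0],"claw":0},{"delta_pos":[-0.058,-0.06,-0.13],"rotation":[-0.3,0,0],"claw":0},{"delta_pos":[-0.058,-0.08,-0.17],"rotation":[-0.4,0,0],"claw":0},{"delta_pos":[-0.058,-0.1,-0.215],"rotation":[-0.5,0,0],"claw":0},{"delta_pos":[-0.058,-0.12,-0.26],"rotation":[-0.6,0,0],"claw":0},{"delta_pos":[-0.058,-0.14,-0.3],"rotation":[-0.7,0,0],"claw":0},{"delta_pos":[-0.058,-0.165,-0.335],"rotation":[-0.8,0,0],"claw":0},{"delta_pos":[-0.058,-0.2,-0.36],"rotation":[-0.9,0,0],"claw":0},{"delta_pos":[-0.058,-0.24,-0.38],"rotation":[-1.0,0,0],"claw":0},{"delta_pos":[-0.058,-0.28,-0.4],"rotation":[-1.1,0,0],"claw":0},{"delta_pos":[-0.058,-0.32,-0.42],"rotation":[-1.2,0,0],"claw":0},{"delta_pos":[-0.058,-0.36,-0.44],"rotation":[-1.27,0,0],"claw":0},{"delta_pos":[-0.058,-0.4,-0.46],"rotation":[-1.27,0,0],"claw":0},{"delta_pos":[-0.058,-0.44,-0.48],"rotation":[-1.27,0,0],"claw":0},{"delta_pos":[-0.058,-0.48,-0.5],"rotation":[-1.27,0,0],"claw":0},{"delta_pos":[-0.058,-0.52,-0.52],"rotation":[-1.27,0,0],"claw":0},{"delta_pos":[-0.058,-0.56,-0.54],"rotation":[-1.27,0,0],"claw":0},{"delta_pos":[-0.058,-0.6,-0.558],"rotation":[-1.27,0,0],"claw":0},{"delta_pos":[-0.058,-0.607,-0.558],"rotation":[-1.27,0,0],"claw":0}]}}

```text
t: 2.15
tool_pos: [0.4987, 0.2548, 0.2497]
eef_rot: [0.472, 0.528, -0.471, 0.526]
contact_force: [0.9, -0.7, -0.1]
opening: -0.0
```

```bash
python3 - <<'E'
from h import *
o=get_obs(); print(o['qpos'].round(3),o['tool_pos'].round(4)); print(R.from_quat(o['eef_rot']).as_matrix().round(3))
snap('wrist','wrist1')
W=world('wrist1'); m=np.isfinite(W[...,0])&(W[...,2]>0.07)&(W[...,2]<.1)
print(m.sum(), W[200,320])
import fit
fit.fit(['wrist1'],(0.588,0.201),(0.705,0.208))
E
```

```text
[-0.351  0.637 -0.346  1.437  0.225  1.107 -0.625] [0.4987 0.2548 0.2497]
[[-0.001  0.994  0.11 ]
 [ 0.002  0.11  -0.994]
 [-1.    -0.001 -0.002]]
5680 [0.50169385 0.2077617  0.04204103]
lever n 1148 ends [0.5981 0.2063] [0.4778 0.191 ] len [0.1213] ang -3.015 z 0.0912
pipe ang 0.084 off 0.0087 n 2265 lever theta 0.042 pivot from tip [0.5889 0.2052]
```

View pics/wrist1.png

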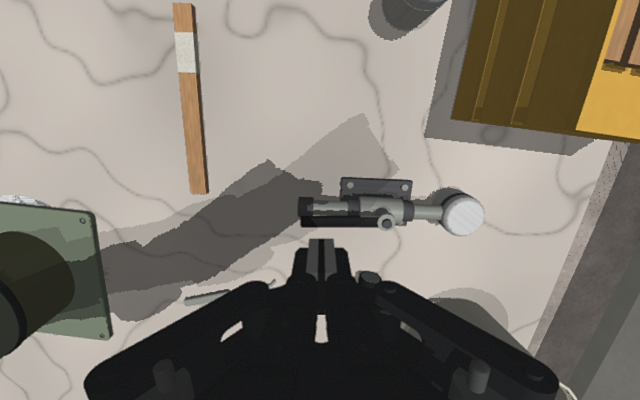

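The wrist view shows the bowl lever as the black bar along row 220, with its hub at (389,222). It lies almost along the pipe, and the shut fingers are on its +y side. Descending.

Request:
{"api": "servo_tool", "payload": {"increments": [{"delta_pos":[0.045,0,0],"rotation":[0,0,0],"claw":0},{"delta_pos":[0.09,0,0],"rotation":[0,0,0],"claw":0},{"delta_pos":[0.135,0,0],"rotation":[0,0,0],"claw":0},{"delta_pos":[0.165,0,0],"rotation":[0,0,0],"claw":0},{"delta_pos":[0.177,0,0],"rotation":[0,0,0],"claw":0},{"delta_pos":[0.177,0,0],"rotation":[0,0,0],"claw":0},{"delta_pos":[0.177,0,0],"rotation":[0,0,0],"claw":0}]}}

```text
t: 2.9
tool_pos: [0.5007, 0.2497, 0.0747]
eef_rot: [0.474, 0.525, -0.473, 0.526]
contact_force: [-1.1, 0.3, -0.1]
opening: 0.001
```

Request:
{"api": "servo_tool", "payload": {"increments": [{"delta_pos":[0,0,0.01],"rotation":[0,0,0],"claw":0},{"delta_pos":[0,0,0.018],"rotation":[0,0,0],"claw":0},{"delta_pos":[0,0,0.024],"rotation":[0,0,0],"claw":0},{"delta_pos":[0,0,0.028],"rotation":[0,0,0],"claw":0},{"delta_pos":[0,0,0.03],"rotation":[0,0,0],"claw":0}]}}

```text
t: 3.4
tool_pos: [0.5034, 0.2193, 0.0735]
eef_rot: [0.473, 0.525, -0.473, 0.525]
contact_force: [-0.3, 0.5, -0.3]
opening: -0.001
```

```bash
python3 - <<'E'
from h import *
o=get_obs(); print(o['tool_pos'].round(4),o['contact_force'].round(2),o['moment'].round(3))
snap('side','side2');snap('scene','scene2')
for n in('side2','scene2'):
    i=cv2.imread(f'pics/{n}.png'); i=i[180:300,170:330] if 'side' in n else i[90:230,300:460]
    cv2.imwrite(f'pics/{n}c.png',cv2.resize(i,None,fx=4,fy=4,interpolation=2))
E
```

```text
[0.5034 0.2193 0.0735] [-0.34  0.5  -0.35] [-0.005  0.01   0.014]
```

View pics/side2c.png

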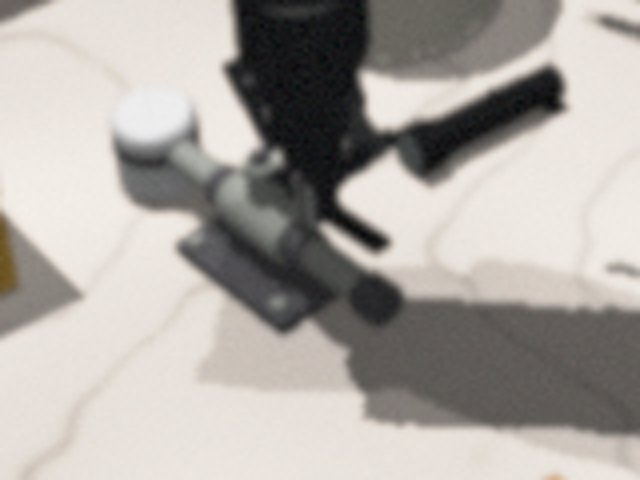

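View pics/scene2c.png

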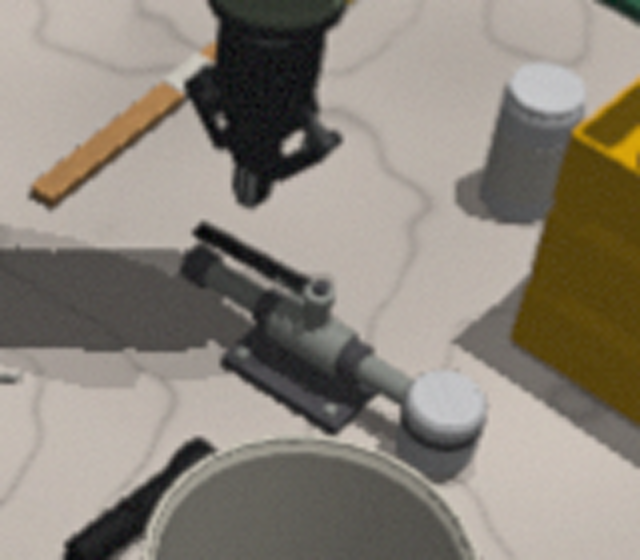

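The fingers are just short of the lever on its +y side and nothing is touching. Next I'll work out the push arc about the pivot.

```bash
cat > arc.py <<'E'
from h import *
def arc(piv,psi,ths,sgn,r=.083,s=.019,z=None):
    """sgn +1: anticlockwise push, tool z=push; -1: clockwise push, tool z=-push"""
    o=get_obs(); p=o['tool_pos']; M=R.from_quat(o['eef_rot']); yaw0=np.arctan2(M.as_matrix()[1,2],M.as_matrix()[0,2])
    for th in ths:
        A=psi+np.pi+th; a=np.array([np.cos(A),np.sin(A)]); t=np.array([-a[1],a[0]])
        q=np.array(piv)+r*a-sgn*s*t
        yaw=np.arctan2(t[1],t[0]); dy=(yaw-yaw0+np.pi)%(2*np.pi)-np.pi
        d=M.inv().apply([q[0]-p[0],q[1]-p[1],0 if z is None else z-p[2]])
        print(f'th {th:.2f}',q.round(3),'delta',d.round(4),'rot',round(-dy,3))
E
python3 - <<'E'
from arc import *
arc((.5885,.2025),.065,np.arange(0,.85,.08),1,z=.073)
E
```

```text
th 0.00 [0.504 0.216] delta [0.0004 0.0008 0.0037] rot 0.04
th 0.08 [0.504 0.209] delta [ 0.0004 -0.0007  0.0104] rot -0.04
th 0.16 [0.503 0.203] delta [ 0.0004 -0.0017  0.0171] rot -0.12
th 0.24 [0.504 0.196] delta [ 0.0004 -0.0021  0.0239] rot -0.2
th 0.32 [0.504 0.189] delta [ 0.0004 -0.002   0.0307] rot -0.28
th 0.40 [0.506 0.182] delta [ 0.0004 -0.0014  0.0375] rot -0.36
th 0.48 [0.508 0.176] delta [ 0.0004 -0.0002  0.0442] rot -0.44
th 0.56 [0.51  0.169] delta [0.0004 0.0015 0.0508] rot -0.52
th 0.64 [0.513 0.163] delta [0.0004 0.0038 0.0572] rot -0.6
th 0.72 [0.516 0.157] delta [0.0004 0.0065 0.0634] rot -0.68
th 0.80 [0.52  0.152] delta [0.0004 0.0097 0.0694] rot -0.76
```

Request:
{"api": "servo_tool", "payload": {"increments": [{"delta_pos":[0,0,0.004],"rotation":[0,0,0],"claw":0},{"delta_pos":[0,0,0.007],"rotation":[0,0,0],"claw":0},{"delta_pos":[0,-0.0007,0.0104],"rotation":[-0.04,0,0],"claw":0},{"delta_pos":[0,-0.0012,0.0138],"rotation":[-0.08,0,0],"claw":0},{"delta_pos":[0,-0.0017,0.0171],"rotation":[-0.12,0,0],"claw":0},{"delta_pos":[0,-0.0019,0.0205],"rotation":[-0.16,0,0],"claw":0},{"delta_pos":[0,-0.0021,0.0239],"rotation":[-0.2,0,0],"claw":0},{"delta_pos":[0,-0.0021,0.0273],"rotation":[-0.24,0,0],"claw":0}]}}

```text
t: 4.3
tool_pos: [0.5039, 0.1922, 0.0733]
eef_rot: [0.406, 0.579, -0.406, 0.579]
contact_force: [-0.7, -0.8, 0.3]
opening: 0.001
```

```bash
python3 - <<'E'
from arc import *
o=get_obs(); print(o['tool_pos'].round(4),o['contact_force'].round(2),o['moment'].round(3))
snap('scene','scene3')
i=cv2.imread('pics/scene3.png')[90:230,300:460]
cv2.imwrite('pics/scene3c.png',cv2.resize(i,None,fx=4,fy=4,interpolation=2))
import fit
fit.fit(['scene3'],(.5885,.2025),(.705,.208),lev=(.088,.097))
E
```

```text
[0.5039 0.1922 0.0733] [-0.67 -0.76  0.35] [-0.015 -0.046 -0.027]
lever n 173 ends [0.5992 0.1985] [0.4774 0.1888] len [0.1222] ang -3.061 z 0.0922
pipe ang 0.034 off -0.0096 n 436 lever theta 0.046 pivot from tip [0.5891 0.1977]
```

View pics/scene3c.png

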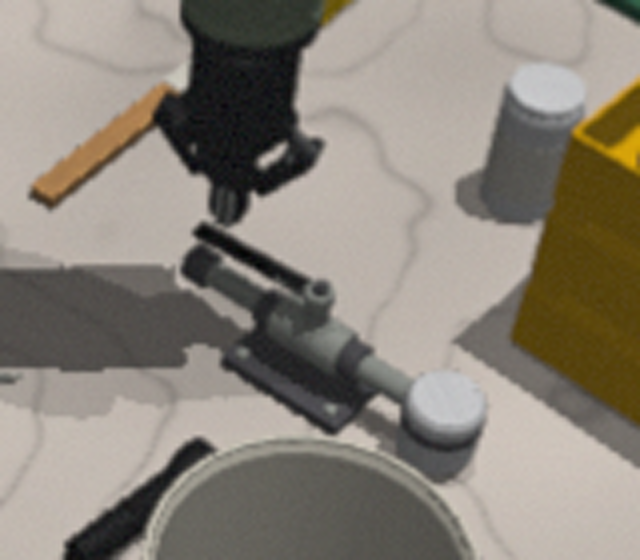

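The tool should be overlapping the lever by now, yet there's no force and the lever hasn't moved. I'll check the TCP against the cameras.

```bash
python3 - <<'E'
from h import *
o=get_obs(); p=o['tool_pos']
snap('side','side3'); snap('wrist','wrist3')
for f in ('scene3','side3','wrist3'):
    z=np.load(f'pics/{f}.npz')
    uv=cv2.projectPoints(np.array([p,p+[0,0,.02],[.504,.193,.092],[.5885,.2025,.092]]),z['r'],z['t'],z['K'],z['D'])[0].reshape(-1,2)
    print(f,uv.round(1).tolist())
    i=z['p'][:,:,::-1].copy()
    for (u,v),c in zip(uv,[(0,0,255),(0,255,255),(0,255,0),(255,0,0)]): cv2.circle(i,(int(round(u)),int(round(v))),1,c,-1)
    u,v=uv[2]; u=int(np.clip(u,80,560));v=int(np.clip(v,60,340))
    cv2.imwrite(f'pics/{f}m.png',cv2.resize(i[v-60:v+60,u-80:u+80],None,fx=5,fy=5,interpolation=2))
W=world('scene3')
print(W[134:152:3,350:366:3].round(3))
E
```

```text
scene3 [[355.6, 154.1], [356.1, 149.4], [356.4, 149.5], [379.9, 162.6]]
side3 [[258.0, 240.4], [257.6, 234.4], [257.1, 235.1], [233.8, 219.7]]
wrist3 [[321.4, 227.6], [321.4, 240.4], [322.0, 237.4], [447.9, 264.2]]
[[[ 0.386  0.303  0.003]
  [ 0.496  0.179  0.159]
  [ 0.503  0.183  0.161]
  [ 0.513  0.185  0.167]
  [ 0.519  0.192  0.166]
  [ 0.527  0.194  0.17 ]]

 [[ 0.393  0.297 -0.002]
  [ 0.493  0.184  0.142]
  [ 0.505  0.183  0.151]
  [ 0.514  0.185  0.156]
  [ 0.52   0.191  0.156]
  [ 0.531  0.191  0.163]]

 [[ 0.401  0.288 -0.004]
  [ 0.493  0.185  0.129]
  [ 0.506  0.183  0.139]
  [ 0.512  0.189  0.14 ]
  [ 0.512  0.205  0.129]
  [ 0.438  0.321 -0.001]]

 [[ 0.412  0.275 -0.001]
  [ 0.497  0.183  0.121]
  [ 0.509  0.181  0.131]
  [ 0.512  0.191  0.126]
  [ 0.443  0.301  0.003]
  [ 0.448  0.309  0.001]]

 [[ 0.481  0.19   0.092]
  [ 0.49   0.193  0.097]
  [ 0.508  0.184  0.116]
  [ 0.443  0.285 -0.   ]
  [ 0.453  0.289  0.004]
  [ 0.457  0.3   -0.001]]

 [[ 0.486  0.185  0.087]
  [ 0.496  0.187  0.092]
  [ 0.505  0.19   0.096]
  [ 0.509  0.2    0.092]
  [ 0.459  0.282 -0.   ]
  [ 0.466  0.289 -0.001]]]
```

View pics/scene3m.png

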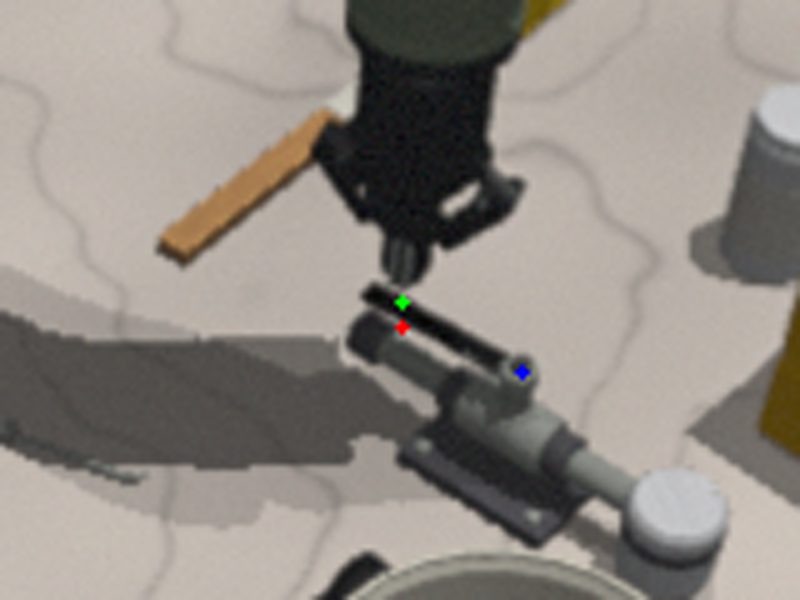

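View pics/side3m.png

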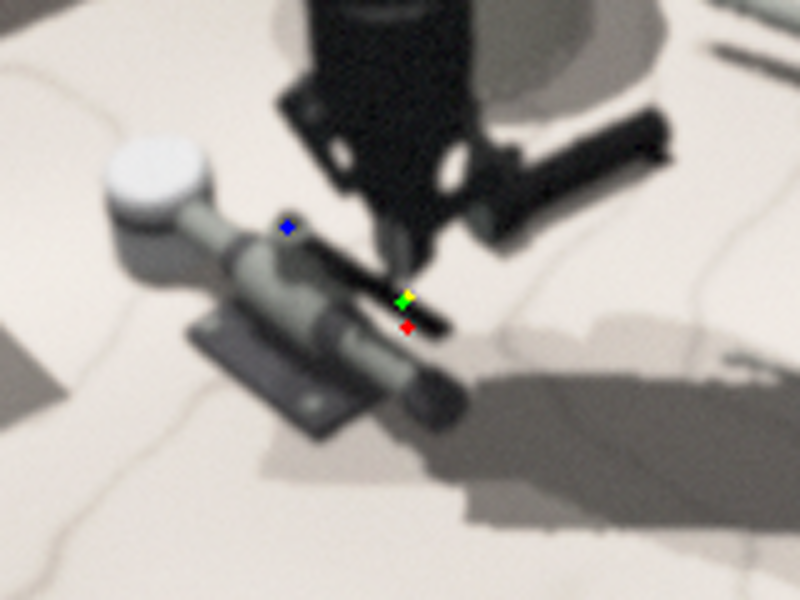

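View pics/wrist3m.png

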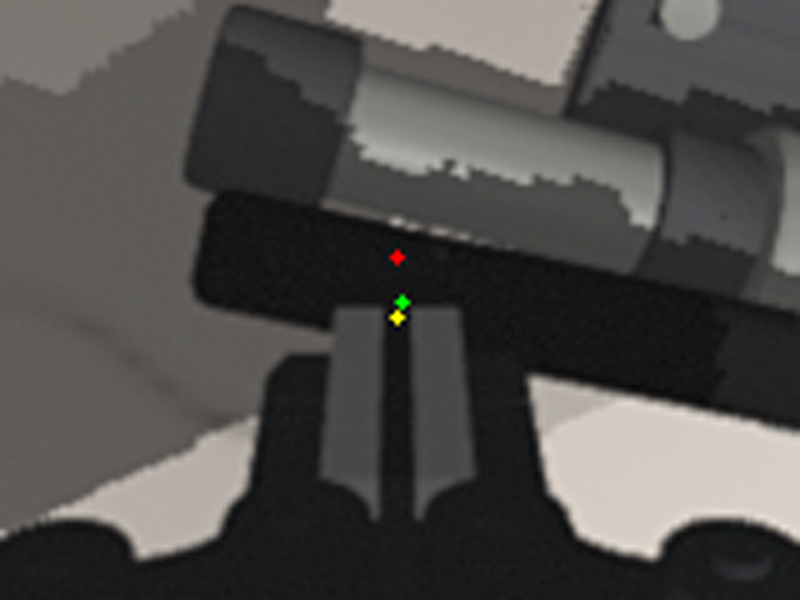

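The cameras all show the real fingertips about 30 mm above the reported TCP. They are over the lever instead of beside it, though the lateral position agrees. I'll measure the tip height from depth.

```bash
python3 - <<'E'
from h import *
for f,b in (('scene3','scene2'),('side3','side0'),('wrist3',None)):
    W=world(f); d=np.hypot(W[...,0]-.504,W[...,1]-.192)
    m=(d<.03)&(W[...,2]>.085)
    if b:
        B=world(b); m&=~(np.abs(W-B).max(-1)<.006)
    P=W[m]; z=P[:,2]
    print(f,m.sum(),np.sort(z)[:40:4].round(3), np.percentile(z,[5,10,20]).round(3))
    for lo in np.arange(.09,.17,.01):
        q=P[(z>=lo)&(z<lo+.01)]
        if len(q)>2: print('  ',lo.round(2),len(q),q.min(0).round(3),q.max(0).round(3))
E
```

```text
scene3 514 [0.09  0.093 0.117 0.12  0.123 0.126 0.127 0.127 0.129 0.131] [0.127 0.138 0.159]
   0.09 6 [0.486 0.185 0.09 ] [0.533 0.198 0.095]
   0.11 7 [0.501 0.182 0.115] [0.513 0.192 0.12 ]
   0.12 20 [0.493 0.179 0.121] [0.517 0.2   0.129]
   0.13 27 [0.491 0.18  0.13 ] [0.518 0.193 0.14 ]
   0.14 21 [0.493 0.181 0.141] [0.517 0.201 0.15 ]
   0.15 27 [0.484 0.171 0.15 ] [0.52  0.192 0.16 ]
   0.16 63 [0.476 0.172 0.16 ] [0.532 0.214 0.17 ]
   0.17 31 [0.483 0.171 0.17 ] [0.533 0.21  0.18 ]
side3 781 [0.09  0.114 0.117 0.119 0.12  0.122 0.123 0.124 0.125 0.126] [0.126 0.136 0.158]
   0.11 15 [0.492 0.185 0.112] [0.513 0.201 0.12 ]
   0.12 39 [0.489 0.176 0.12 ] [0.515 0.202 0.13 ]
   0.13 38 [0.487 0.182 0.13 ] [0.512 0.202 0.14 ]
   0.14 31 [0.489 0.183 0.14 ] [0.512 0.203 0.15 ]
   0.15 46 [0.478 0.19  0.15 ] [0.525 0.212 0.16 ]
   0.16 84 [0.474 0.173 0.16 ] [0.528 0.212 0.17 ]
   0.17 50 [0.476 0.168 0.17 ] [0.528 0.212 0.18 ]
wrist3 23723 [0.085 0.086 0.086 0.087 0.087 0.087 0.087 0.087 0.087 0.087] [0.092 0.128 0.159]
   0.09 1611 [0.477 0.183 0.09 ] [0.534 0.204 0.094]
   0.11 107 [0.49  0.194 0.115] [0.511 0.206 0.12 ]
   0.12 474 [0.488 0.194 0.12 ] [0.514 0.205 0.13 ]
   0.13 596 [0.488 0.194 0.13 ] [0.514 0.205 0.14 ]
   0.14 793 [0.489 0.182 0.14 ] [0.514 0.205 0.15 ]
   0.15 1267 [0.474 0.181 0.15 ] [0.525 0.214 0.16 ]
   0.16 3662 [0.474 0.175 0.16 ] [0.534 0.215 0.17 ]
   0.17 1398 [0.474 0.175 0.17 ] [0.534 0.215 0.18 ]
```

True tip height is about 0.113 while the reported TCP says 0.073, so the reported z is about 40 mm low. The cameras agree with the known lever height (0.092), so I trust them. I'll back off to the +y side, then lower to a reported z of about 0.034.

```bash
python3 - <<'E'
from arc import *
arc((.5885,.2025),.065,[0.04],1,s=.04)
arc((.5885,.2025),.065,[0.04],1,s=.04,z=.034)
arc((.5885,.2025),.065,[0.04],1,s=.026,z=.034)
E
```

```text
th 0.04 [0.502 0.234] delta [ 0.      0.0118 -0.0396] rot 0.239
th 0.04 [0.502 0.234] delta [ 0.0393  0.0118 -0.0396] rot 0.239
th 0.04 [0.503 0.22 ] delta [ 0.0393  0.0085 -0.026 ] rot 0.239
```

Request:
{"api": "servo_tool", "payload": {"increments": [{"delta_pos":[0,0.006,-0.02],"rotation":[0.12,0,0],"claw":0},{"delta_pos":[0,0.012,-0.04],"rotation":[0.24,0,0],"claw":0},{"delta_pos":[0,0.012,-0.04],"rotation":[0.24,0,0],"claw":0},{"delta_pos":[0.015,0.012,-0.04],"rotation":[0.24,0,0],"claw":0},{"delta_pos":[0.03,0.012,-0.04],"rotation":[0.24,0,0],"claw":0},{"delta_pos":[0.039,0.012,-0.04],"rotation":[0.24,0,0],"claw":0},{"delta_pos":[0.039,0.012,-0.04],"rotation":[0.24,0,0],"claw":0}]}}

```text
t: 5.15
tool_pos: [0.5013, 0.2338, 0.0335]
eef_rot: [0.473, 0.526, -0.474, 0.525]
contact_force: [0.5, 0.2, -0.9]
opening: -0.003
```

```bash
python3 - <<'E'
from arc import *
o=get_obs(); p=o['tool_pos'];print(p.round(4),o['contact_force'].round(2))
for n in('side','scene'):
    snap(n,n+'4'); f=n+'4'
    i=cv2.imread(f'pics/{f}.png'); i=i[180:300,170:330] if n=='side' else i[90:210,300:460]
    cv2.imwrite(f'pics/{f}c.png',cv2.resize(i,None,fx=3,fy=3,interpolation=2))
    W=world(f);B=world(n+'0'); d=np.hypot(W[...,0]-p[0],W[...,1]-p[1]); P=W[(d<.03)&(W[...,2]>.03)&~(np.abs(W-B).max(-1)<.006)]
    print(np.sort(P[:,2])[:40:4].round(3))
arc((.5885,.2025),.065,np.arange(0.04,.85,.08),1,z=.034)
cv2.imwrite('pics/4.png',np.hstack([cv2.imread('pics/side4c.png')[:,:400],cv2.imread('pics/scene4c.png')[:,:400]]))
E
```

```text
[0.5013 0.2338 0.0335] [ 0.53  0.23 -0.92]
[0.07  0.075 0.077 0.08  0.081 0.083 0.084 0.085 0.086 0.087]
[0.076 0.081 0.083 0.085 0.086 0.088 0.089 0.091 0.093 0.095]
th 0.04 [0.504 0.213] delta [ 0.0007 -0.0002  0.0216] rot -0.0
th 0.12 [0.503 0.206] delta [ 0.0007 -0.0014  0.0283] rot -0.08
th 0.20 [0.503 0.199] delta [ 0.0007 -0.0021  0.0351] rot -0.16
th 0.28 [0.504 0.192] delta [ 0.0007 -0.0023  0.0419] rot -0.24
th 0.36 [0.505 0.186] delta [ 0.0007 -0.0019  0.0487] rot -0.32
th 0.44 [0.507 0.179] delta [ 0.0007 -0.001   0.0554] rot -0.4
th 0.52 [0.509 0.173] delta [0.0007 0.0004 0.0621] rot -0.48
th 0.60 [0.511 0.166] delta [0.0007 0.0024 0.0686] rot -0.56
th 0.68 [0.515 0.16 ] delta [0.0007 0.0049 0.0749] rot -0.64
th 0.76 [0.518 0.154] delta [0.0007 0.0079 0.081 ] rot -0.72
th 0.84 [0.522 0.149] delta [0.0007 0.0114 0.0869] rot -0.8
```

View pics/4.png

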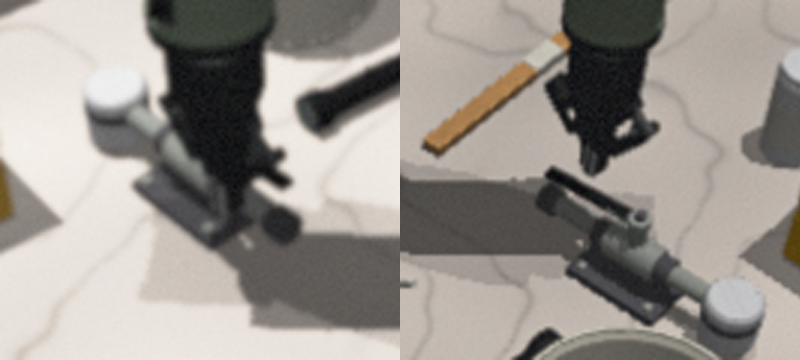

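The tip is now at about 0.073, on the +y side at lever height. Pushing gently.

Request:
{"api": "servo_tool", "payload": {"increments": [{"delta_pos":[0,0,0.01],"rotation":[0,0,0],"claw":0},{"delta_pos":[0,0,0.017],"rotation":[0,0,0],"claw":0},{"delta_pos":[0,0,0.0215],"rotation":[0,0,0],"claw":0},{"delta_pos":[0,-0.0007,0.025],"rotation":[-0.04,0,0],"claw":0},{"delta_pos":[0,-0.0014,0.0283],"rotation":[-0.08,0,0],"claw":0},{"delta_pos":[0,-0.0018,0.0317],"rotation":[-0.12,0,0],"claw":0},{"delta_pos":[0,-0.0021,0.0351],"rotation":[-0.16,0,0],"claw":0},{"delta_pos":[0,-0.0022,0.0385],"rotation":[-0.2,0,0],"claw":0},{"delta_pos":[0,-0.0023,0.0419],"rotation":[-0.24,0,0],"claw":0}]}}

```text
t: 6.15
tool_pos: [0.5039, 0.1924, 0.0344]
eef_rot: [0.406, 0.579, -0.405, 0.579]
contact_force: [-0.1, 2.4, 2.5]
opening: 0.004
```

```bash
python3 - <<'E'
from arc import *
o=get_obs(); p=o['tool_pos'];print(p.round(4),o['contact_force'].round(2))
for n in('side','scene'):
    snap(n,n+'5'); f=n+'5'
    i=cv2.imread(f'pics/{f}.png'); i=i[180:300,170:330] if n=='side' else i[90:210,300:460]
    cv2.imwrite(f'pics/{f}c.png',cv2.resize(i,None,fx=3,fy=3,interpolation=2))
arc((.5885,.2025),.065,np.arange(0.28,1.5,.08),1,z=.034)
cv2.imwrite('pics/5.png',np.hstack([cv2.imread('pics/side5c.png')[:,:400],cv2.imread('pics/scene5c.png')[:,:400]]))
E
```

```text
[0.5039 0.1924 0.0344] [-0.08  2.38  2.48]
th 0.28 [0.504 0.192] delta [ 0.0003  0.0003 -0.0005] rot 0.002
th 0.36 [0.505 0.186] delta [ 0.0003 -0.001   0.0062] rot -0.078
th 0.44 [0.507 0.179] delta [ 0.0003 -0.0017  0.013 ] rot -0.158
th 0.52 [0.509 0.173] delta [ 0.0003 -0.0019  0.0198] rot -0.238
th 0.60 [0.511 0.166] delta [ 0.0003 -0.0015  0.0266] rot -0.318
th 0.68 [0.515 0.16 ] delta [ 0.0003 -0.0006  0.0333] rot -0.398
th 0.76 [0.518 0.154] delta [0.0003 0.0008 0.04  ] rot -0.478
th 0.84 [0.522 0.149] delta [0.0003 0.0028 0.0465] rot -0.558
th 0.92 [0.527 0.144] delta [0.0003 0.0053 0.0528] rot -0.638
th 1.00 [0.532 0.139] delta [0.0003 0.0082 0.059 ] rot -0.718
th 1.08 [0.537 0.135] delta [0.0003 0.0117 0.0648] rot -0.798
th 1.16 [0.542 0.131] delta [0.0003 0.0156 0.0704] rot -0.878
th 1.24 [0.548 0.127] delta [0.0003 0.02   0.0756] rot -0.958
th 1.32 [0.554 0.124] delta [0.0003 0.0247 0.0805] rot -1.038
th 1.40 [0.561 0.122] delta [0.0003 0.0299 0.085 ] rot -1.118
th 1.48 [0.567 0.12 ] delta [0.0003 0.0353 0.089 ] rot -1.198
```

View pics/5.png

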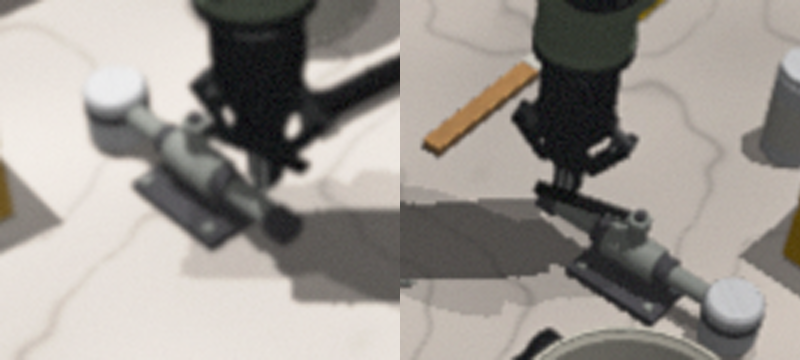

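The lever is turning with the fingertip behind it, at about 2.5 N. Continuing the arc.

Request:
{"api": "servo_tool", "payload": {"increments": [{"delta_pos":[0,-0.001,0.0062],"rotation":[-0.08,0,0],"claw":0},{"delta_pos":[0,-0.0017,0.013],"rotation":[-0.16,0,0],"claw":0},{"delta_pos":[0,-0.0019,0.0198],"rotation":[-0.24,0,0],"claw":0},{"delta_pos":[0,-0.0015,0.0266],"rotation":[-0.32,0,0],"claw":0},{"delta_pos":[0,-0.0006,0.0333],"rotation":[-0.4,0,0],"claw":0},{"delta_pos":[0,0.0008,0.04],"rotation":[-0.48,0,0],"claw":0},{"delta_pos":[0,0.0028,0.0465],"rotation":[-0.56,0,0],"claw":0},{"delta_pos":[0,0.0053,0.0528],"rotation":[-0.64,0,0],"claw":0},{"delta_pos":[0,0.0082,0.059],"rotation":[-0.72,0,0],"claw":0},{"delta_pos":[0,0.0117,0.0648],"rotation":[-0.8,0,0],"claw":0},{"delta_pos":[0,0.0156,0.0704],"rotation":[-0.88,0,0],"claw":0},{"delta_pos":[0,0.02,0.0756],"rotation":[-0.96,0,0],"claw":0},{"delta_pos":[0,0.0247,0.0805],"rotation":[-1.04,0,0],"claw":0},{"delta_pos":[0,0.0247,0.0805],"rotation":[-1.04,0,0],"claw":0}]}}

```text
t: 7.65
tool_pos: [0.5543, 0.124, 0.0339]
eef_rot: [0.065, 0.704, -0.066, 0.704]
contact_force: [-0.3, 0.9, -0.3]
opening: -0.003
```

```bash
python3 - <<'E'
from arc import *
import fit
o=get_obs(); p=o['tool_pos'];print(p.round(4),o['contact_force'].round(2))
for n in('side','scene','wrist'):
    snap(n,n+'6'); f=n+'6'
    W=world(f)
    # tip half of the lever: black, z .084-.097, within 120mm of pivot, r>30
    c=np.array([.5885,.2025]); d=W[...,:2]-c; r=np.hypot(d[...,0],d[...,1]); a=np.arctan2(d[...,1],d[...,0])
    th=(a-.065-np.pi+np.pi)%(2*np.pi)-np.pi
    m=(W[...,2]>.084)&(W[...,2]<.096)&(r>.03)&(r<.125)
    for lo in (.03,.05,.07,.09,.1):
        k=m&(r>lo)&(r<lo+.02); print(n,lo,k.sum(),np.percentile(th[k],[10,50,90]).round(3) if k.any() else '')
    i=cv2.imread(f'pics/{f}.png')
    if n!='wrist': 
        i=i[180:300,170:330] if n=='side' else i[90:210,300:460]
        cv2.imwrite(f'pics/{f}c.png',cv2.resize(i,None,fx=3,fy=3,interpolation=2))
arc((.5885,.2025),.065,np.arange(1.32,1.64,.04),1,z=.034)
cv2.imwrite('pics/6.png',np.hstack([cv2.imread('pics/side6c.png')[:,:400],cv2.imread('pics/scene6c.png')[:,:400]]))
E
```

```text
[0.5543 0.124  0.0339] [-0.35  0.87 -0.34]
side 0.03 41 [1.112 1.252 1.452]
side 0.05 38 [1.179 1.261 1.408]
side 0.07 32 [0.968 1.008 1.251]
side 0.09 16 [0.992 1.029 1.069]
side 0.1 6 [1.057 1.083 1.252]
scene 0.03 29 [1.152 1.333 1.499]
scene 0.05 35 [1.224 1.344 1.44 ]
scene 0.07 40 [1.153 1.286 1.397]
scene 0.09 47 [1.111 1.296 1.374]
scene 0.1 26 [1.256 1.321 1.376]
wrist 0.03 126 [1.051 1.082 1.113]
wrist 0.05 37 [1.165 1.178 1.189]
wrist 0.07 364 [0.937 0.954 0.969]
wrist 0.09 296 [0.97  1.031 1.232]
wrist 0.1 35 [1.233 1.239 1.245]
th 1.32 [0.554 0.124] delta [ 0.0002 -0.0004  0.0006] rot -0.002
th 1.36 [0.558 0.123] delta [ 0.0002 -0.0011  0.0039] rot -0.042
th 1.40 [0.561 0.122] delta [ 0.0002 -0.0017  0.0073] rot -0.082
th 1.44 [0.564 0.121] delta [ 0.0002 -0.0021  0.0106] rot -0.122
th 1.48 [0.567 0.12 ] delta [ 0.0002 -0.0024  0.014 ] rot -0.162
th 1.52 [0.571 0.119] delta [ 0.0002 -0.0025  0.0174] rot -0.202
th 1.56 [0.574 0.119] delta [ 0.0002 -0.0025  0.0208] rot -0.242
th 1.60 [0.577 0.118] delta [ 0.0002 -0.0024  0.0243] rot -0.282
```

View pics/6.png

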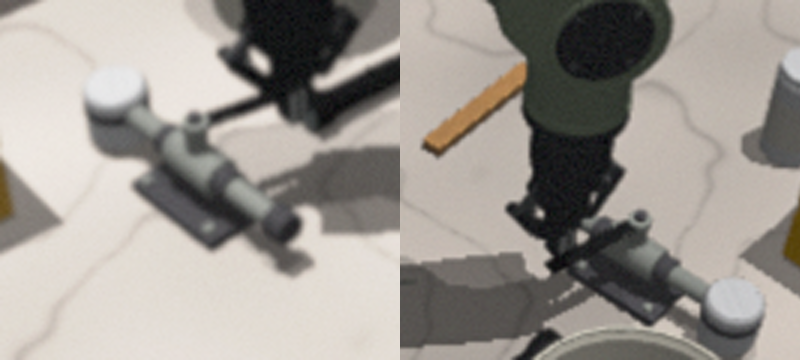

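View pics/wrist6.png

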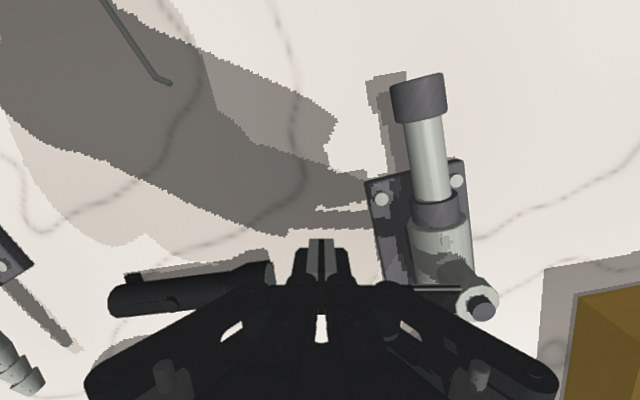

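The lever is at about 1.31 and tracks the command. Going on to about 1.55.

Request:
{"api": "servo_tool", "payload": {"increments": [{"delta_pos":[0,-0.0011,0.0039],"rotation":[-0.04,0,0],"claw":0},{"delta_pos":[0,-0.0017,0.0073],"rotation":[-0.08,0,0],"claw":0},{"delta_pos":[0,-0.0021,0.0106],"rotation":[-0.12,0,0],"claw":0},{"delta_pos":[0,-0.0024,0.014],"rotation":[-0.16,0,0],"claw":0},{"delta_pos":[0,-0.0025,0.0174],"rotation":[-0.2,0,0],"claw":0},{"delta_pos":[0,-0.0025,0.02],"rotation":[-0.23,0,0],"claw":0},{"delta_pos":[0,-0.0025,0.02],"rotation":[-0.23,0,0],"claw":0}]}}

```text
t: 8.5
tool_pos: [0.5733, 0.119, 0.0343]
eef_rot: [-0.015, 0.707, 0.015, 0.707]
contact_force: [0.1, 0.4, 0.2]
opening: -0.004
```

Request:
{"api": "servo_tool", "payload": {"increments": [{"delta_pos":[0,0,-0.02],"rotation":[0,0,0],"claw":0},{"delta_pos":[0,0,-0.05],"rotation":[0,0,0],"claw":0},{"delta_pos":[0,0,-0.09],"rotation":[0,0,0],"claw":0},{"delta_pos":[-0.03,0,-0.09],"rotation":[0,0,0],"claw":0},{"delta_pos":[-0.06,0,-0.09],"rotation":[0,0,0],"claw":0},{"delta_pos":[-0.06,0,-0.09],"rotation":[0,0,0],"claw":0}]}}

```text
t: 9.1
tool_pos: [0.4845, 0.1154, 0.0973]
eef_rot: [-0.015, 0.705, 0.015, 0.708]
contact_force: [-0.7, 0.5, -0.1]
opening: -0.003
```

```bash
cat > lev.py <<'E'
from h import *
def lev(names,tag,c,psi):
  for n in names:
    f=n+tag; snap(n,f); W=world(f); cc=np.array(c)
    d=W[...,:2]-cc; r=np.hypot(d[...,0],d[...,1])
    # black pixels at lever-top height
    z=np.load(f'pics/{f}.npz')['p'].max(-1)
    m=(W[...,2]>.0855)&(W[...,2]<.097)&(r>.02)&(r<.125)&(z<70)
    Q=W[m][:,:2].astype(np.float32)
    q=cv2.fitLine(Q,cv2.DIST_HUBER,0,.01,.01).ravel(); v=q[:2]; v=v if v@(Q.mean(0)-cc)>0 else -v
    s=(Q-q[2:])@v; e=np.percentile(s,[1,99])
    A=np.arctan2(v[1],v[0]); tip=q[2:]+v*e[1]; A2=np.arctan2(*(tip-cc)[::-1])
    w=lambda a:round(float((a-psi)%(2*np.pi)-np.pi),3)
    print(n,len(Q),'tip',tip.round(4),'theta(line)',w(A),'theta(tip)',w(A2),'world ang',round(A,3))
E
python3 - <<'E'
from lev import *
o=get_obs(); print(o['tool_pos'].round(4),o['contact_force'].round(2),o['qpos'].round(2))
lev(['scene','side','wrist'],'7',(.5885,.2025),.065)
i=[cv2.resize(cv2.imread('pics/side7.png')[180:300,190:320],None,fx=3,fy=3,interpolation=2),cv2.resize(cv2.imread('pics/scene7.png')[90:210,320:450],None,fx=3,fy=3,interpolation=2)]
cv2.imwrite('pics/7.png',np.hstack(i))
E
```

```text
[0.4845 0.1154 0.0973] [-0.71  0.46 -0.1 ] [ 0.09  0.82 -0.72  1.87  0.79  0.75  0.53]
scene 142 tip [0.5927 0.0903] theta(line) 1.529 theta(tip) 1.543 world ang -1.548
side 74 tip [0.5877 0.0975] theta(line) 1.534 theta(tip) 1.498 world ang -1.543
wrist 100 tip [0.5849 0.1148] theta(line) 1.548 theta(tip) 1.465 world ang -1.528
```

View pics/7.png

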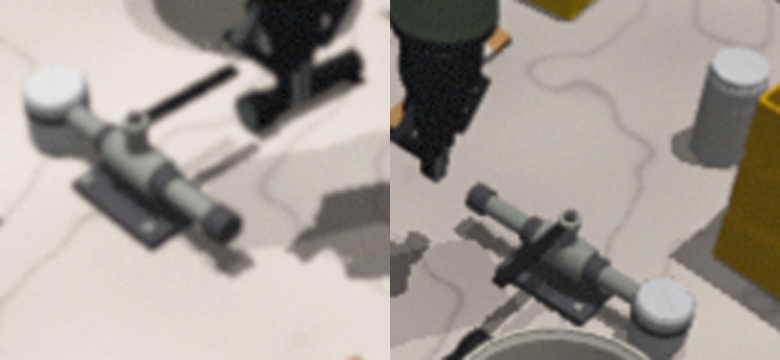

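View pics/wrist7.png

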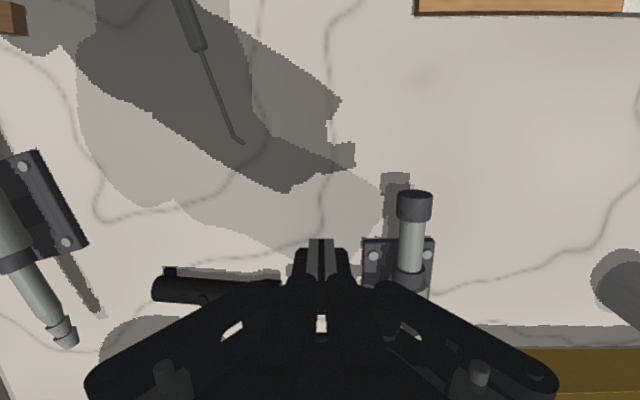

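The bowl lever is nearly square, at a world angle of about -1.545. I'll refine the pipe yaw of both valves with a cylinder fit, which is free of visible-side bias.

```bash
cat > cyl.py <<'E'
from h import *
from scipy.optimize import least_squares
def cyl(files,c,psi):
    c=np.array(c)
    P=np.concatenate([world(f).reshape(-1,3) for f in files]); P=P[np.isfinite(P[:,0])]
    x=[psi,0.,0.]
    for it in range(4):
        u=np.array([np.cos(x[0]),np.sin(x[0])]); n=np.array([-u[1],u[0]])
        al=(P[:,:2]-c)@u; la=(P[:,:2]-c)@n-x[1]
        rr=np.hypot(la,P[:,2]-.045-x[2])
        m=(np.abs(rr-.011)<.005)&(((al>-.1)&(al<-.035))|((al>.04)&(al<.085)))&(P[:,2]>.03)
        Q=P[m]
        def f(x):
            n=np.array([-np.sin(x[0]),np.cos(x[0])]); return np.hypot((Q[:,:2]-c)@n-x[1],Q[:,2]-.045-x[2])-.011
        r=least_squares(f,x,loss='soft_l1',f_scale=.001); x=r.x
    print(files,'psi',x[0].round(4),'lat',x[1].round(4),'dz',x[2].round(4),'n',len(Q),'rms',np.std(f(x)).round(4))
if __name__=='__main__':
  for F in (['scene0'],['side0'],['wrist1'],['scene7'],['side7'],['wrist7'],['scene0','scene7','side0','side7']): cyl(F,(.5885,.2025),.065)
  for F in (['scene0'],['side0'],['scene7'],['side7'],['scene0','side0','scene7','side7']): cyl(F,(.5155,-.1905),.303)
E
python3 cyl.py
```

```text
['scene0'] psi 0.0662 lat -0.0005 dz 0.0011 n 259 rms 0.0023
['side0'] psi 0.0726 lat -0.0016 dz -0.0003 n 314 rms 0.0021
['wrist1'] psi 0.0634 lat 0.0005 dz 0.0001 n 1198 rms 0.0017
['scene7'] psi 0.0677 lat -0.0005 dz 0.0014 n 255 rms 0.0023
['side7'] psi 0.0685 lat -0.0017 dz -0.0005 n 307 rms 0.0021
['wrist7'] psi 0.047 lat -0.0011 dz 0.0003 n 1884 rms 0.0018
['scene0', 'scene7', 'side0', 'side7'] psi 0.0687 lat -0.0012 dz 0.0003 n 1123 rms 0.0022
['scene0'] psi 0.3122 lat -0.0004 dz 0.0015 n 329 rms 0.0022
['side0'] psi 0.3062 lat -0.0013 dz -0.0013 n 247 rms 0.0024
['scene7'] psi 0.3128 lat -0.0003 dz 0.0015 n 321 rms 0.0022
['side7'] psi 0.3069 lat -0.0016 dz -0.0016 n 255 rms 0.0023
['scene0', 'side0', 'scene7', 'side7'] psi 0.3087 lat -0.0011 dz 0.0006 n 1140 rms 0.0024
```

Pipe yaw is 0.066 for the bowl valve and 0.309 for the nozzle valve. The bowl lever sits at about 1.53, so I'll nudge it 3.5 mm more.

Request:
{"api": "servo_tool", "payload": {"increments": [{"delta_pos":[0.03,0,0],"rotation":[0,0,0],"claw":0},{"delta_pos":[0.06,0,0],"rotation":[0,0,0],"claw":0},{"delta_pos":[0.06,0,0.03],"rotation":[0,0,0],"claw":0},{"delta_pos":[0.06,0,0.06],"rotation":[0,0,0],"claw":0},{"delta_pos":[0.06,0,0.08],"rotation":[-0.03,0,0],"claw":0},{"delta_pos":[0.06,0,0.087],"rotation":[-0.03,0,0],"claw":0},{"delta_pos":[0.06,0,0.0905],"rotation":[-0.04,0,0],"claw":0},{"delta_pos":[0.06,0,0.0935],"rotation":[-0.04,0,0],"claw":0},{"delta_pos":[0.06,0,0.0935],"rotation":[-0.04,0,0],"claw":0}]}}

```text
t: 10.15
tool_pos: [0.5763, 0.1189, 0.034]
eef_rot: [-0.03, 0.707, 0.03, 0.706]
contact_force: [-1.4, -1.0, -1.5]
opening: 0.001
```

Request:
{"api": "servo_tool", "payload": {"increments": [{"delta_pos":[0,0,-0.02],"rotation":[0,0,0],"claw":0},{"delta_pos":[0,0,-0.05],"rotation":[0,0,0],"claw":0},{"delta_pos":[0,0,-0.09],"rotation":[0,0,0],"claw":0},{"delta_pos":[-0.04,0,-0.1],"rotation":[0,0,0],"claw":0},{"delta_pos":[-0.08,0,-0.1],"rotation":[0,0,0],"claw":0},{"delta_pos":[-0.12,0,-0.1],"rotation":[0,0,0],"claw":0},{"delta_pos":[-0.16,0,-0.1],"rotation":[0,0,0],"claw":0},{"delta_pos":[-0.16,0,-0.1],"rotation":[0,0,0],"claw":0}]}}

```text
t: 10.95
tool_pos: [0.4785, 0.1114, 0.1985]
eef_rot: [-0.029, 0.704, 0.03, 0.709]
contact_force: [-0.0, -0.3, -1.0]
opening: -0.003
```

```bash
python3 - <<'E'
from lev import *
o=get_obs(); print(o['tool_pos'].round(4),o['contact_force'].round(2),o['qpos'].round(2)); print(R.from_quat(o['eef_rot']).as_matrix().round(3))
lev(['scene','side'],'8',(.5885,.2025),.067)
from arc import arc
for z in (.19,.034): arc((.5155,-.1905),.309,[1.42],-1,s=.05,z=z)
E
```

```text
[0.4785 0.1114 0.1985] [-0.05 -0.32 -1.04] [ 0.17  0.68 -0.86  1.77  0.62  0.98  0.72]
[[ 0.006 -0.084  0.996]
 [ 0.002  0.996  0.084]
 [-1.     0.001  0.007]]
scene 129 tip [0.5972 0.0909] theta(line) 1.575 theta(tip) 1.582 world ang -1.499
side 75 tip [0.5917 0.0971] theta(line) 1.583 theta(tip) 1.534 world ang -1.492
th 1.42 [ 0.578 -0.265] delta [ 0.005  -0.3819  0.0688] rot -0.075
th 1.42 [ 0.578 -0.265] delta [ 0.161  -0.3819  0.0686] rot -0.075
```

The bowl lever reads about 1.575 in both cameras: shut. Now over to the +x side of the nozzle lever.

Request:
{"api": "servo_tool", "payload": {"increments": [{"delta_pos":[0,-0.04,0.005],"rotation":[0,0,0],"claw":0},{"delta_pos":[0,-0.08,0.015],"rotation":[0,0,0],"claw":0},{"delta_pos":[0,-0.12,0.02],"rotation":[0,0,0],"claw":0},{"delta_pos":[0,-0.16,0.03],"rotation":[0,0,0],"claw":0},{"delta_pos":[0,-0.2,0.035],"rotation":[0,0,0],"claw":0},{"delta_pos":[0,-0.24,0.045],"rotation":[-0.02,0,0],"claw":0},{"delta_pos":[0,-0.28,0.05],"rotation":[-0.04,0,0],"claw":0},{"delta_pos":[0,-0.32,0.06],"rotation":[-0.06,0,0],"claw":0},{"delta_pos":[0,-0.36,0.065],"rotation":[-0.075,0,0],"claw":0},{"delta_pos":[0,-0.382,0.069],"rotation":[-0.075,0,0],"claw":0},{"delta_pos":[0,-0.382,0.069],"rotation":[-0.075,0,0],"claw":0},{"delta_pos":[0,-0.382,0.069],"rotation":[-0.075,0,0],"claw":0}]}}

```text
t: 12.25
tool_pos: [0.5779, -0.2639, 0.193]
eef_rot: [-0.056, 0.705, 0.057, 0.704]
contact_force: [-0.0, 0.0, -0.2]
opening: -0.002
```

```bash
python3 - <<'E'
from lev import *
o=get_obs(); p=o['tool_pos'];print(p.round(4),o['contact_force'].round(2),o['qpos'].round(2))
lev(['scene','side'],'9',(.5155,-.1905),.309)
for n in('scene','side'):
    W=world(n+'9');B=world(n+'0'); d=np.hypot(W[...,0]-p[0],W[...,1]-p[1]); P=W[(d<.03)&(W[...,2]>.1)&~(np.abs(W-B).max(-1)<.006)]
    k=P[P[:,2]<np.sort(P[:,2])[3]+.03]
    print(np.sort(P[:,2])[:20:4].round(3),k[:,:2].mean(0))
from arc import arc
arc((.5155,-.1905),.309,[1.42],-1,s=.04,z=.034)
E
```

```text
[ 0.5779 -0.2639  0.193 ] [-0.02  0.05 -0.15] [ 0.73  0.92 -0.89  1.22  0.69  1.31  1.6 ]
scene 184 tip [ 0.5342 -0.3004] theta(line) 1.417 theta(tip) 1.43 world ang -1.415
side 53 tip [ 0.5302 -0.2934] theta(line) 1.42 theta(tip) 1.403 world ang -1.412
[0.237 0.24  0.242 0.242 0.244] [ 0.58509547 -0.26656475]
[0.23  0.234 0.236 0.239 0.241] [ 0.57301697 -0.25729394]
th 1.42 [ 0.568 -0.266] delta [ 0.1598 -0.0013 -0.0103] rot 0.002
```

View pics/scene9.png

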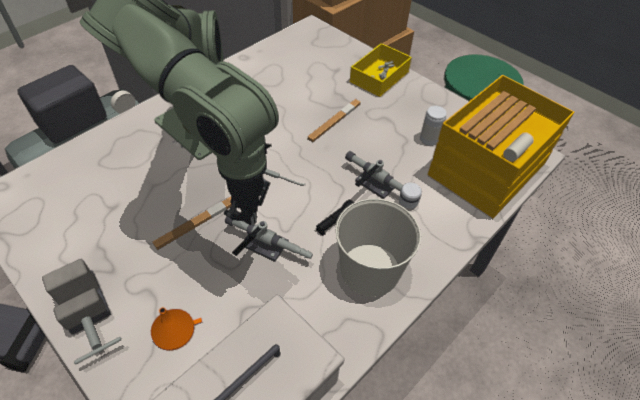

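The nozzle lever reads about 1.42, the fingers are on its +x side, and the 40 mm height offset still holds. Descending.

Request:
{"api": "servo_tool", "payload": {"increments": [{"delta_pos":[0.04,0,0],"rotation":[0,0,0],"claw":0},{"delta_pos":[0.08,0,0],"rotation":[0,0,0],"claw":0},{"delta_pos":[0.12,0,0],"rotation":[0,0,0],"claw":0},{"delta_pos":[0.15,0,0],"rotation":[0,0,0],"claw":0},{"delta_pos":[0.159,0,0],"rotation":[0,0,0],"claw":0},{"delta_pos":[0.159,0,0],"rotation":[0,0,0],"claw":0},{"delta_pos":[0.159,0,0],"rotation":[0,0,0],"claw":0}]}}

```text
t: 13.05
tool_pos: [0.579, -0.2641, 0.0369]
eef_rot: [-0.056, 0.704, 0.056, 0.705]
contact_force: [-1.2, -0.4, 0.6]
opening: 0.003
```

```bash
python3 - <<'E'
from lev import *
o=get_obs(); p=o['tool_pos'];print(p.round(4),o['contact_force'].round(2))
for n,s in (('scene',(180,300,190,320)),('side',(130,250,300,430))):
    snap(n,n+'10');W=world(n+'10');B=world(n+'0'); d=np.hypot(W[...,0]-p[0],W[...,1]-p[1]); P=W[(d<.03)&(W[...,2]>.03)&~(np.abs(W-B).max(-1)<.006)]
    print(np.sort(P[:,2])[:20:4].round(3))
i=[cv2.resize(cv2.imread('pics/side10.png')[130:250,300:430],None,fx=3,fy=3,interpolation=2),cv2.resize(cv2.imread('pics/scene10.png')[180:300,190:320],None,fx=3,fy=3,interpolation=2)]
cv2.imwrite('pics/10.png',np.hstack(i))
from arc import arc
arc((.5155,-.1905),.309,[1.43],-1,s=.03,z=.034)
arc((.5155,-.1905),.309,np.arange(1.43,.1,-.08),-1,z=.034)
E
```

```text
[ 0.579  -0.2641  0.0369] [-1.24 -0.4   0.58]
[0.077 0.084 0.086 0.087 0.089]
[0.072 0.075 0.081 0.082 0.084]
th 1.43 [ 0.559 -0.267] delta [ 0.0029  0.0004 -0.0202] rot -0.009
th 1.43 [ 0.548 -0.269] delta [ 0.0029  0.0003 -0.0312] rot -0.009
th 1.35 [ 0.542 -0.272] delta [ 0.0029 -0.001  -0.0379] rot 0.071
th 1.27 [ 0.535 -0.273] delta [ 0.0029 -0.0018 -0.0446] rot 0.151
th 1.19 [ 0.528 -0.275] delta [ 0.0029 -0.002  -0.0514] rot 0.231
th 1.11 [ 0.522 -0.275] delta [ 0.0029 -0.0017 -0.0582] rot 0.311
th 1.03 [ 0.515 -0.276] delta [ 0.0028 -0.0009 -0.065 ] rot 0.391
th 0.95 [ 0.508 -0.275] delta [ 0.0028  0.0005 -0.0717] rot 0.471
th 0.87 [ 0.501 -0.274] delta [ 0.0028  0.0024 -0.0782] rot 0.551
th 0.79 [ 0.495 -0.273] delta [ 0.0028  0.0049 -0.0846] rot 0.631
th 0.71 [ 0.488 -0.271] delta [ 0.0028  0.0078 -0.0907] rot 0.711
th 0.63 [ 0.482 -0.269] delta [ 0.0028  0.0112 -0.0966] rot 0.791
th 0.55 [ 0.476 -0.266] delta [ 0.0028  0.0151 -0.1022] rot 0.871
th 0.47 [ 0.47  -0.262] delta [ 0.0027  0.0194 -0.1075] rot 0.951
th 0.39 [ 0.464 -0.258] delta [ 0.0027  0.0241 -0.1124] rot 1.031
th 0.31 [ 0.459 -0.254] delta [ 0.0027  0.0292 -0.1169] rot 1.111
th 0.23 [ 0.454 -0.249] delta [ 0.0027  0.0347 -0.121 ] rot 1.191
th 0.15 [ 0.45  -0.244] delta [ 0.0027  0.0404 -0.1246] rot 1.271
```

View pics/10.png

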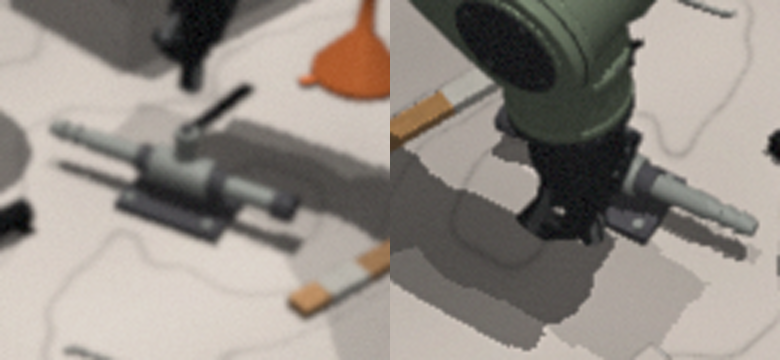

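Fingertips are level with the lever, on its far (+x) side. Starting the push.

Request:
{"api": "servo_tool", "payload": {"increments": [{"delta_pos":[0.001,0,-0.012],"rotation":[0,0,0],"claw":0},{"delta_pos":[0.001,0,-0.022],"rotation":[0,0,0],"claw":0},{"delta_pos":[0.001,0,-0.028],"rotation":[0,0,0],"claw":0},{"delta_pos":[0.001,0,-0.032],"rotation":[0,0,0],"claw":0},{"delta_pos":[0.001,-0.0005,-0.035],"rotation":[0.03,0,0],"claw":0},{"delta_pos":[0.001,-0.001,-0.038],"rotation":[0.07,0,0],"claw":0},{"delta_pos":[0.001,-0.0014,-0.041],"rotation":[0.11,0,0],"claw":0},{"delta_pos":[0.001,-0.0018,-0.0445],"rotation":[0.15,0,0],"claw":0},{"delta_pos":[0.001,-0.0019,-0.048],"rotation":[0.19,0,0],"claw":0},{"delta_pos":[0.001,-0.002,-0.0514],"rotation":[0.23,0,0],"claw":0}]}}

```text
t: 14.15
tool_pos: [0.5286, -0.2743, 0.0348]
eef_rot: [0.026, 0.706, -0.026, 0.707]
contact_force: [5.2, 0.4, 2.5]
opening: 0.0
```

```bash
python3 - <<'E'
from lev import *
o=get_obs(); p=o['tool_pos'];print(p.round(4),o['contact_force'].round(2))
lev(['scene','side'],'11',(.5155,-.1905),.309)
i=[cv2.resize(cv2.imread('pics/side11.png')[130:250,300:430],None,fx=3,fy=3,interpolation=2),cv2.resize(cv2.imread('pics/scene11.png')[180:300,190:320],None,fx=3,fy=3,interpolation=2)]
cv2.imwrite('pics/11.png',np.hstack(i))
from arc import arc
arc((.5155,-.1905),.309,np.arange(1.19,-.08,-.08),-1,z=.034)
E
```

```text
[ 0.5286 -0.2743  0.0348] [5.17 0.37 2.53]
scene 41 tip [ 0.5372 -0.2923] theta(line) 1.503 theta(tip) 1.472 world ang -1.33
side 80 tip [ 0.5124 -0.2925] theta(line) 1.284 theta(tip) 1.231 world ang -1.549
th 1.19 [ 0.528 -0.275] delta [ 0.0007 -0.0002  0.0003] rot -0.001
th 1.11 [ 0.522 -0.275] delta [ 0.0007 -0.0015 -0.0063] rot 0.079
th 1.03 [ 0.515 -0.276] delta [ 0.0007 -0.0022 -0.0131] rot 0.159
th 0.95 [ 0.508 -0.275] delta [ 0.0007 -0.0024 -0.0199] rot 0.239
th 0.87 [ 0.501 -0.274] delta [ 0.0007 -0.002  -0.0267] rot 0.319
th 0.79 [ 0.495 -0.273] delta [ 0.0007 -0.0011 -0.0335] rot 0.399
th 0.71 [ 0.488 -0.271] delta [ 0.0006  0.0003 -0.0401] rot 0.479
th 0.63 [ 0.482 -0.269] delta [ 0.0006  0.0023 -0.0466] rot 0.559
th 0.55 [ 0.476 -0.266] delta [ 0.0006  0.0048 -0.053 ] rot 0.639
th 0.47 [ 0.47  -0.262] delta [ 0.0006  0.0078 -0.0591] rot 0.719
th 0.39 [ 0.464 -0.258] delta [ 0.0006  0.0112 -0.065 ] rot 0.799
th 0.31 [ 0.459 -0.254] delta [ 0.0006  0.0152 -0.0705] rot 0.879
th 0.23 [ 0.454 -0.249] delta [ 0.0006  0.0195 -0.0758] rot 0.959
th 0.15 [ 0.45  -0.244] delta [ 0.0006  0.0243 -0.0806] rot 1.039
th 0.07 [ 0.445 -0.239] delta [ 0.0006  0.0294 -0.0851] rot 1.119
th -0.01 [ 0.442 -0.233] delta [ 0.0006  0.0349 -0.0892] rot 1.199
```

View pics/11.png

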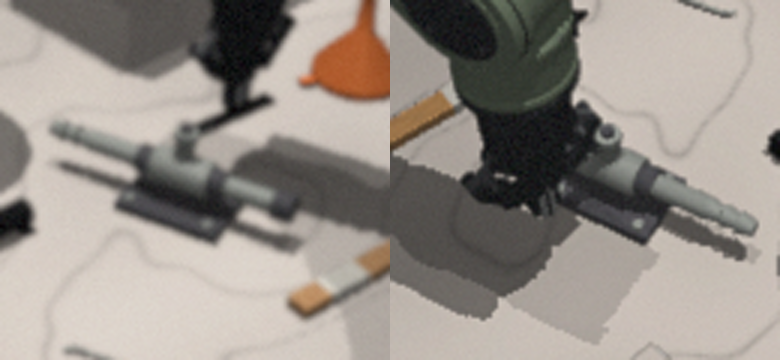

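The lever is following at about 5 N. Continuing.

Request:
{"api": "servo_tool", "payload": {"increments": [{"delta_pos":[0,-0.0015,-0.0063],"rotation":[0.08,0,0],"claw":0},{"delta_pos":[0,-0.0022,-0.0131],"rotation":[0.16,0,0],"claw":0},{"delta_pos":[0,-0.0024,-0.0199],"rotation":[0.24,0,0],"claw":0},{"delta_pos":[0,-0.002,-0.0267],"rotation":[0.32,0,0],"claw":0},{"delta_pos":[0,-0.0011,-0.0335],"rotation":[0.4,0,0],"claw":0},{"delta_pos":[0,0.0003,-0.0401],"rotation":[0.48,0,0],"claw":0},{"delta_pos":[0,0.0023,-0.0466],"rotation":[0.56,0,0],"claw":0},{"delta_pos":[0,0.0048,-0.053],"rotation":[0.64,0,0],"claw":0},{"delta_pos":[0,0.0078,-0.0591],"rotation":[0.72,0,0],"claw":0},{"delta_pos":[0,0.0112,-0.065],"rotation":[0.8,0,0],"claw":0},{"delta_pos":[0,0.0152,-0.0705],"rotation":[0.88,0,0],"claw":0},{"delta_pos":[0,0.0195,-0.0758],"rotation":[0.96,0,0],"claw":0},{"delta_pos":[0,0.0243,-0.0806],"rotation":[1.04,0,0],"claw":0},{"delta_pos":[0,0.0243,-0.0806],"rotation":[1.04,0,0],"claw":0}]}}

```text
t: 15.65
tool_pos: [0.4492, -0.2441, 0.0345]
eef_rot: [0.373, 0.601, -0.373, 0.601]
contact_force: [-0.4, -0.9, 0.6]
opening: -0.003
```

```bash
python3 - <<'E'
from lev import *
o=get_obs(); p=o['tool_pos'];print(p.round(4),o['contact_force'].round(2),o['qpos'].round(2))
lev(['scene','side'],'12',(.5155,-.1905),.309)
i=[cv2.resize(cv2.imread('pics/side12.png')[130:250,300:430],None,fx=3,fy=3,interpolation=2),cv2.resize(cv2.imread('pics/scene12.png')[180:300,190:320],None,fx=3,fy=3,interpolation=2)]
cv2.imwrite('pics/12.png',np.hstack(i))
from arc import arc
arc((.5155,-.1905),.309,np.arange(.15,-.08,-.04),-1,z=.034)
E
```

```text
[ 0.4492 -0.2441  0.0345] [-0.44 -0.85  0.6 ] [ 0.66  0.89 -0.41  1.87  0.67  0.53  0.25]
scene 94 tip [ 0.4452 -0.256 ] theta(line) 0.57 theta(tip) 0.441 world ang -2.262
side 97 tip [ 0.423  -0.2409] theta(line) 0.251 theta(tip) 0.189 world ang -2.581
th 0.15 [ 0.45  -0.244] delta [ 0.0003  0.0004 -0.0001] rot 0.004
th 0.11 [ 0.447 -0.242] delta [ 0.0003 -0.0003 -0.0034] rot 0.044
th 0.07 [ 0.445 -0.239] delta [ 0.0003 -0.0008 -0.0068] rot 0.084
th 0.03 [ 0.444 -0.236] delta [ 0.0003 -0.0012 -0.0102] rot 0.124
th -0.01 [ 0.442 -0.233] delta [ 0.0003 -0.0015 -0.0136] rot 0.164
th -0.05 [ 0.44 -0.23] delta [ 0.0003 -0.0016 -0.017 ] rot 0.204
```

View pics/12.png

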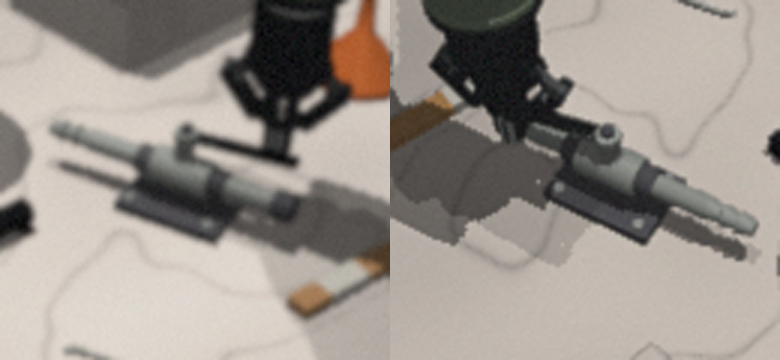

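The side camera reads about 0.19 (command 0.15). Pushing to a command of about 0.02, then backing off to measure.

Request:
{"api": "servo_tool", "payload": {"increments": [{"delta_pos":[0,-0.0003,-0.0034],"rotation":[0.04,0,0],"claw":0},{"delta_pos":[0,-0.0008,-0.0068],"rotation":[0.08,0,0],"claw":0},{"delta_pos":[0,-0.0012,-0.0095],"rotation":[0.115,0,0],"claw":0},{"delta_pos":[0,-0.0012,-0.011],"rotation":[0.13,0,0],"claw":0},{"delta_pos":[0,-0.0012,-0.011],"rotation":[0.13,0,0],"claw":0}]}}

```text
t: 16.25
tool_pos: [0.4429, -0.2353, 0.0342]
eef_rot: [0.411, 0.576, -0.411, 0.575]
contact_force: [-1.2, -1.8, -0.1]
opening: 0.003
```

Request:
{"api": "servo_tool", "payload": {"increments": [{"delta_pos":[0,0,0.02],"rotation":[0,0,0],"claw":0},{"delta_pos":[0,0,0.05],"rotation":[0,0,0],"claw":0},{"delta_pos":[0,0,0.08],"rotation":[0,0,0],"claw":0},{"delta_pos":[0,0,0.1],"rotation":[0,0,0],"claw":0},{"delta_pos":[0,0,0.1],"rotation":[0,0,0],"claw":0}]}}

```text
t: 16.75
tool_pos: [0.4756, -0.332, 0.0339]
eef_rot: [0.412, 0.575, -0.412, 0.575]
contact_force: [0.4, 0.1, -0.3]
opening: 0.002
```

```bash
python3 - <<'E'
from lev import *
o=get_obs(); p=o['tool_pos'];print(p.round(4),o['contact_force'].round(2))
lev(['scene','side','wrist'],'13',(.5155,-.1905),.309)
i=[cv2.resize(cv2.imread('pics/side13.png')[130:250,300:430],None,fx=3,fy=3,interpolation=2),cv2.resize(cv2.imread('pics/scene13.png')[180:300,190:320],None,fx=3,fy=3,interpolation=2)]
cv2.imwrite('pics/13.png',np.hstack(i))
from cyl import cyl
for F in (['scene13'],['side13'],['wrist13']): cyl(F,(.5155,-.1905),.309)
E
```

```text
[ 0.4756 -0.332   0.0339] [ 0.36  0.12 -0.33]
scene 144 tip [ 0.4129 -0.2272] theta(line) -0.001 theta(tip) 0.035 world ang -2.834
side 81 tip [ 0.4106 -0.2262] theta(line) 0.05 theta(tip) 0.019 world ang -2.783
wrist 5750 tip [ 0.4136 -0.2291] theta(line) 0.018 theta(tip) 0.053 world ang -2.814
['scene13'] psi 0.3207 lat -0.001 dz 0.0017 n 329 rms 0.0023
['side13'] psi 0.3178 lat -0.0014 dz -0.0018 n 247 rms 0.0022
['wrist13'] psi 0.3091 lat -0.0002 dz 0.0001 n 7115 rms 0.0018
```

View pics/13.png

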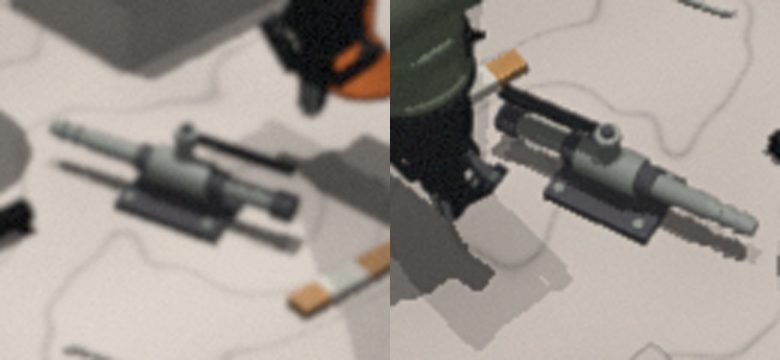

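View pics/wrist13.png

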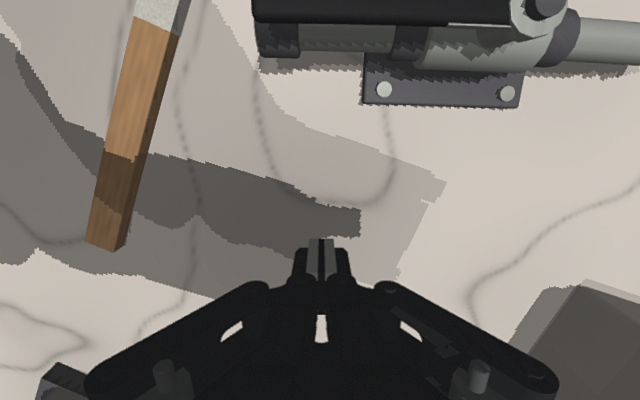

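The nozzle lever is in line with its pipe, about 0.02 rad across the three cameras. I'll lift away and do a last check on both levers and the loose things.

Request:
{"api": "servo_tool", "payload": {"increments": [{"delta_pos":[-0.04,0,0.01],"rotation":[0,0,0],"claw":0},{"delta_pos":[-0.08,0,0.02],"rotation":[0,0,0],"claw":0},{"delta_pos":[-0.12,0,0.03],"rotation":[0,0,0],"claw":0},{"delta_pos":[-0.16,0,0.03],"rotation":[0,0,0],"claw":0},{"delta_pos":[-0.16,0,0.03],"rotation":[0,0,0],"claw":0},{"delta_pos":[-0.16,0,0.03],"rotation":[0,0,0],"claw":0}]}}

```text
t: 17.5
tool_pos: [0.4855, -0.3576, 0.1948]
eef_rot: [0.411, 0.575, -0.411, 0.576]
contact_force: [0.4, -0.2, -0.2]
opening: 0.003
```

```bash
python3 - <<'E'
from lev import *
print('nozzle');lev(['scene','side'],'14',(.5155,-.1905),.311)
print('bowl');lev(['scene','side'],'15',(.5885,.2025),.067)
a=cv2.imread('pics/side0.png').astype(int);b=cv2.imread('pics/side15.png').astype(int)
c=cv2.imread('pics/scene0.png').astype(int);e=cv2.imread('pics/scene15.png').astype(int)
cv2.imwrite('pics/diff.png',np.hstack([cv2.resize(np.abs(x-y).clip(0,255).astype(np.uint8),(400,250)) for x,y in((a,b),(c,e))]))
E
```

```text
nozzle
scene 147 tip [ 0.4125 -0.2273] theta(line) -0.002 theta(tip) 0.032 world ang -2.832
side 72 tip [ 0.4115 -0.2235] theta(line) -0.002 theta(tip) -0.004 world ang -2.833
bowl
scene 132 tip [0.5988 0.0915] theta(line) 1.581 theta(tip) 1.596 world ang -1.494
side 82 tip [0.5927 0.0982] theta(line) 1.589 theta(tip) 1.544 world ang -1.485
```

View pics/scene15.png

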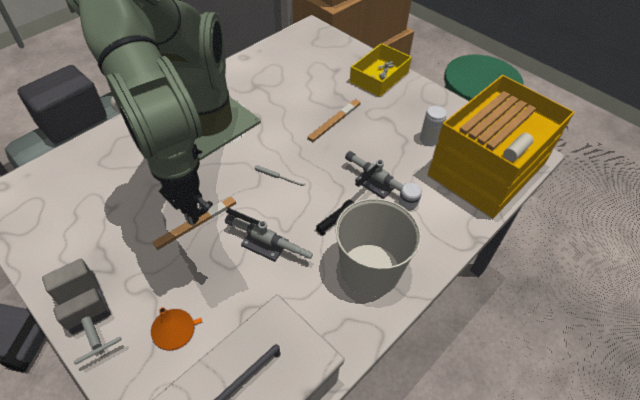

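View pics/diff.png

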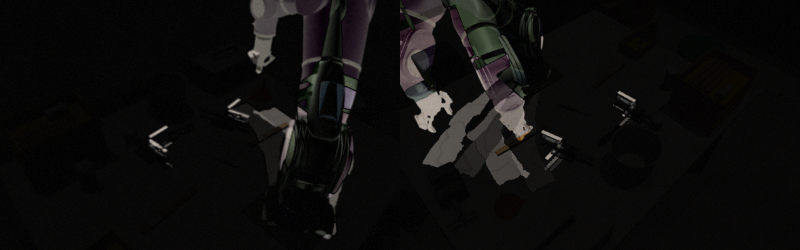

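The bowl lever stands square at about 1.58, and the nozzle lever is in line at about 0.0. The difference image shows changes only at the arm, its shadows and the two levers. Handing in.

```bash
python3 -c "
from plant import *
print(job_done())"
```

```text
the job is handed in; nothing more can be done
None
```

The air is changed over: I shut the bowl valve first, then opened the nozzle valve. Each lever was pushed from one side with the closed fingertips. The job was handed in at about 18 s, and the largest force reading between moves was about 6 N.

- **Last checks:** The bowl lever reads 1.58 to 1.59 rad from the lever line (1.54 to 1.60 from its tip), against 1.571 for shut. The nozzle lever reads about 0.00 rad from the line (0.00 to 0.03 from the tip), against 0 for open. The spread between the two cameras is about 0.03 rad. Comparing pictures from start and end shows no loose thing moved, and the robot was clear of everything.
- **What disagreed:** The reported tool height was about 40 mm lower than the fingertips' true height in all three cameras. My first pass at the bowl lever therefore went over it without touching it. I corrected the height from the camera depth.
- **Extra push:** The bowl lever first stopped at about 1.53 rad, so I gave it one more small push to bring it square.

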